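Start a creep test on a load cell with nesting ring weights

ROBOT

A 6-joint arm with a two-finger parallel gripper is mounted at the origin on a cart in front of the work surface, level with it; the furniture and walls round the work are solid. World frame = base frame: x ahead of the robot, y to its left, z up, the work surface at z = 0. Lengths are in mm, angles in rad, forces in N, time in s.
With the tool pointing down it reaches from about 375 to 975 mm from the base axis. Payload 3.8 kg.
Tool frame: the origin (TCP) lies at the very end of the fingers, on their centre line; the grasp point (between the pads) lies 19 mm behind it; y points along the fingers, x is the direction in which the jaws open and shut, and the axes are right-handed (so a half turn about y gives the same grasp; the last joint's range is limited). The gripper opens to 85 mm and grips with 20 to 120 N. Pads are 22 mm wide; open, the fingers measure 114 mm over their backs; the gripper's body (76 mm by 85 mm) begins 54 mm behind the grasp point. The pads swing forward as they close: fully open they stand 13 mm farther back than shut.
Start: joints at [-1.186, 0.264, 1.604, -0, 1.274, -0.037], TCP at [276.341, -615.836, 231.28] pointing down, gripper open.
Joint ranges: [-2.63, 2.63], [-0.94, 2.18], [0.31, 2.57], [-1.31, 4.45], [0, 2.66], [-2.55, 2.55]. Speed limits (rad/s): [2.57, 2.57, 3.14, 3.14, 3.14, 3.14].

INTERFACE

Orientations are given as a unit quaternion [x, y, z, w].
In Python, from plant import robot, eyes, ticket gives the robot as it stands. The module is installed in compiled form; this text tells all that it offers.
- The arm moves only by the shell command python3 -m handwheel 'ROWS' [FORCE]. ROWS is JSON, a list of rows, each a list of 5 numbers: the opening, from 0 (shut) to 1 (fully open), then the shift along the world's x, y, z in cm, then the turn about the world's z in rad. A call has 1 to 20 rows; each row is the pose to reach, as a shift and turn from the pose commanded when the call began; what a row does not reach only later rows make up. A row lasts 1/12 s, in which the tool goes at most 41.7 mm and 7.16 degrees, less where a joint would pass 70% of its speed; a pose out of reach is approached as far as the arm can. A call with a gripper value outside its range is refused whole. The fingers move at their own pace and stop on an object; FORCE is the grip in N (left out, the last holds). Time passes only in rows, so rows that repeat a pose let the fingers close. It gives the time, the measured TCP pose, the force and the opening at its end, in the units of the state.
- robot.state(): the state, without advancing time (a new reading comes with each control period).
- eyes.camera(name): name is "scene" or "top" or "wrist"; returns the picture (400x640x3 uint8, blue, green, red); there is no depth.
- eyes.calibration(name): a dict with "fx", "fy", "cx", "cy" (pixels), "origin" and "rotation" of the camera in the world; the wrist camera has in their place "mount" (4x4, takes a point from camera to tool coordinates, whose origin is the TCP and whose axes are the tool frame's). Camera axes: x right, y down, z forward; pixel columns grow to the right and rows downward; lengths in mm; the calibration is good to about 2 mm. A picture is of the moment at which its call begins: read the wrist's pose just before it. calibration takes no time and is no camera call.
- ticket.hand_in(): hands the job in, once; it reports no verdict.
The state is a dict: "time_s": time; "joint_pos": joint angles; "dq": joint speeds; "joint_efforts": joint torques, N m; "tool_pos": TCP position; "eef_rot": TCP orientation; "contact_force": force on the tool from outside, world axes, zero at the start; "ft_torque": the same for the moment, N m; "finger_gap": finger opening in mm.
Only numpy, scipy, OpenCV 4.12 (cv2) and the standard library are available. Lean on these libraries where they do the work, as an engineer would, in place of code of your own. Each camera call takes 0.05 s, during which the arm holds its last target.

TASK

Set up the creep test of the bench load cell: press the indicator's POWER key and then its ZERO key while the hook is still empty, then hang all the ring weights from the rack on the load hook, the largest first and each next smaller one pushed home so that its back end sits in the recess of the one before. When all hang there released, press the START key; do not press ZERO again with weights on the hook nor START before they all hang, do not shove the load cell hard, and leave the other things on the bench where they are.

Things in the scene. Friction and masses are not known exactly. Their poses are not given: they have to be found in the camera images.
- weight_68_centre (a point): centre of the largest steel ring weight (may be absent): 68 mm outside diameter, 36 mm long, 22 mm bore, 0.77 kg. x = its axis, from recessed front to plain back; may have rolled about x. Front recess 63 mm wide, 6 mm deep, takes the back of the next smaller. Starts on edge in the rack, x along the rack's x, centre 39 mm above the groove bottom; gripped across its diameter.
- weight_58_centre (a point): centre of the second largest steel ring weight (may be absent): 58 mm outside diameter, 36 mm long, 22 mm bore, 0.53 kg. x = its axis, from recessed front to plain back; may have rolled about x. Front recess 53 mm wide, 6 mm deep, takes the back of the next smaller. Starts on edge in the rack, x along the rack's x, centre 33 mm above the groove bottom; gripped across its diameter.
- weight_48_centre (a point): centre of the third steel ring weight (may be absent): 48 mm outside diameter, 36 mm long, 22 mm bore, 0.34 kg. x = its axis, from recessed front to plain back; may have rolled about x. Front recess 43 mm wide, 6 mm deep, takes the back of the next smaller. Starts on edge in the rack, x along the rack's x, centre 28 mm above the groove bottom; gripped across its diameter.
- weight_38_centre (a point): centre of the smallest steel ring weight (may be absent): 38 mm outside diameter, 36 mm long, 22 mm bore, 0.18 kg. x = its axis, from recessed front to plain back; may have rolled about x. Front recess 33 mm wide, 6 mm deep (stays empty). Starts on edge in the rack, x along the rack's x, centre 22 mm above the groove bottom; gripped across its diameter.
- rack_groove (a point): middle of the bottom line of the V groove of the fixed wooden weight rack, 14 mm above the worktop; x along the groove. Rack 234 mm long, 56 mm wide, 34 mm high. Weights stand in any order in its four pockets at x = -78, -26, 26, 78 mm, fronts to -x, between 10 mm wide ribs. Groove edges: 20 mm either side, 11 mm above the groove bottom, so the weights' sides stand free.
- hook_seat (a point): centre of the 40 mm flange face at the root of the load hook, on the hook's axis, 150 mm up; the largest weight present seats here. x points along the level hook away from its free end, into the load cell; z up. The bar, 10 mm thick, runs 142 mm towards -x (roughly to the robot), then bends up. A hung weight rests with its bore's top on the bar, its centre 6 mm below the axis.
- hook_tip (a point): centre of the hook's round upturned end (10 mm thick): 152 mm from the flange face, 6 mm higher than the bar's axis; a 22 mm bore passes over it.
- force_stand: fixed stand that carries the hook; origin on the worktop, 138 mm behind the flange face (+x). Load-cell beam 30 mm wide, its screws end 28 mm above the hook's axis; column 44 mm wide from 130 mm behind the face, base plate 120 mm wide from 28 mm behind it. More than 98 N on it overloads the cell.
- indicator: weighing indicator, loose grey box on rubber feet, 120 mm deep (x), 180 mm wide (y), 1.4 kg; origin under its middle, x from key deck to display. Key deck 34 mm high; the display housing, 62 mm high, begins 38 mm behind the key centres. Three white keys in a row on the deck.
- key_power_top (a point): middle of the top of the POWER key, 24 x 26 mm, the left-most (+y) of the three, marked with a broken ring and bar; 7 mm proud of the deck. Keys are 48 mm apart.
- key_zero_top (a point): middle of the top of the ZERO key, the middle one, marked with a dot between two dashes; same size.
- key_start_top (a point): middle of the top of the START key, the right-most (-y), marked with a triangle; same size.
- key_power (a joint): travel of the POWER key, 0 = up, 0.005 m = fully down; springs back; starts moving at 1.5 N and is fully down at 5 N. It registers when held beyond 3.5 mm for 0.15 s.
- key_zero (a joint): travel of the ZERO key, likewise.
- key_start (a joint): travel of the START key, likewise.
- loupe: black loupe, 38 mm wide, 43 mm tall, standing on the worktop; leave it alone.
- tweezers: steel tweezers, 15 x 124 x 9 mm, lying on the worktop; leave them alone.
Not all that is in view belongs to the job. What is shaped like the part that bears weight_58_centre but brown is not meant.

How it is judged:
By the outcome, as a careful person would: the job done as asked, in the order asked, and still so for the second after the job is handed in, with the robot touching nothing.
Of weight_68, weight_58, weight_48, weight_38 only 3 to 4 are there at a start; the rules pass over those that are not, and their reading is None.
At some moment in a run one of indicator may be knocked a few centimetres aside while the robot is not near it.
It also fails if it takes over 192 s, if anything falls off the work surface, if the arm or the gripper's body presses on something with over 40 N, if the wrist force passes 120 N, or if a joint passes its speed limit or range.

## Working session

There is one attempt and no reset: what is moved stays moved. The work goes in short steps, Python scripts to look and compute and a shell command to move; the robot and the scene stay as the last step left them, time stands still between calls to the robot, and variables do not carry over. Pictures are saved under pics/ and viewed, and the job is handed in when it is done.

```bash
mkdir -p pics
cat > h.py <<'E'
import cv2,numpy as np
from plant import robot,eyes,ticket
def cal(n): return eyes.calibration(n)
E
python3 - <<'E'
from h import *
s=robot.state(); print({k:np.round(v,3).tolist() for k,v in s.items()})
for n in ("scene","top","wrist"):
    cv2.imwrite(f"pics/{n}0.png",eyes.camera(n)); print(n,{k:np.round(v,4).tolist() for k,v in cal(n).items()})
E
```

```text
{'time_s': 0.0, 'joint_pos': [-1.186, 0.265, 1.605, 0.0, 1.274, -0.037], 'dq': [0.001, 0.0, 0.001, 0.001, -0.0, -0.001], 'joint_efforts': [0.002, -51.51, -36.732, 0.0, 0.013, 0.0], 'tool_pos': [276.066, -615.173, 229.971], 'eef_rot': [-0.593, 0.385, -0.384, 0.594], 'contact_force': [0.487, -0.703, -0.268], 'ft_torque': [-0.02, 0.038, 0.012], 'finger_gap': 85.554}
scene {'fx': 444.795, 'fy': 444.795, 'cx': 316.7372, 'cy': 196.6974, 'origin': [-258.9975, 651.1352, 821.3973], 'rotation': [-0.3858, 0.8002, -0.4135, 0.1999]}
top {'fx': 378.7885, 'fy': 378.7885, 'cx': 318.3078, 'cy': 201.2802, 'origin': [398.9332, 2.843, 1174.1837], 'rotation': [-0.6953, 0.7156, -0.0493, 0.0447]}
wrist {'fx': 333.9036, 'fy': 333.9036, 'cx': 319.05, 'cy': 197.8971, 'mount': [[1.0, 0.0008, -0.001, 0.0166], [0.0012, -0.3012, 0.9536, -142.3003], [0.0004, -0.9536, -0.3012, 78.0012], [0.0, 0.0, 0.0, 1.0]]}
```

View pics/scene0.png

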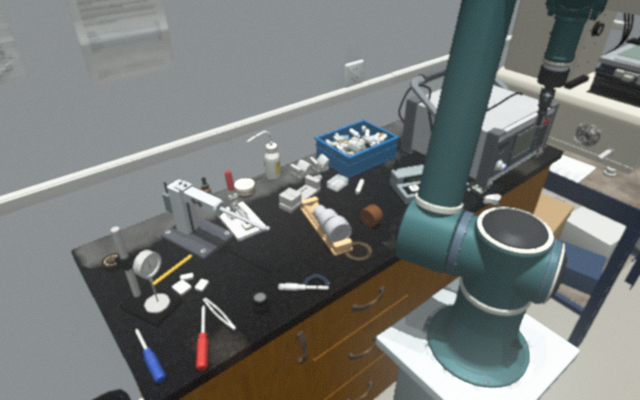

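View pics/top0.png

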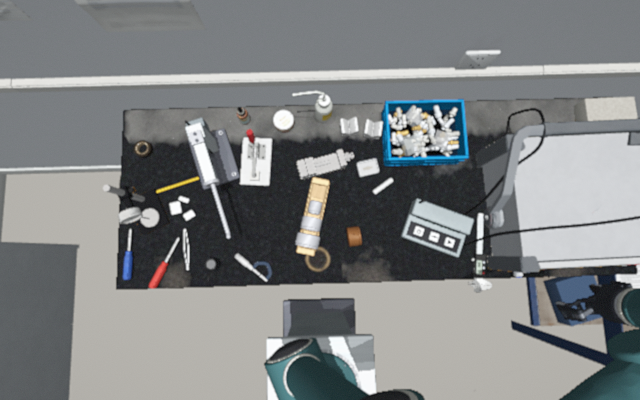

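View pics/wrist0.png

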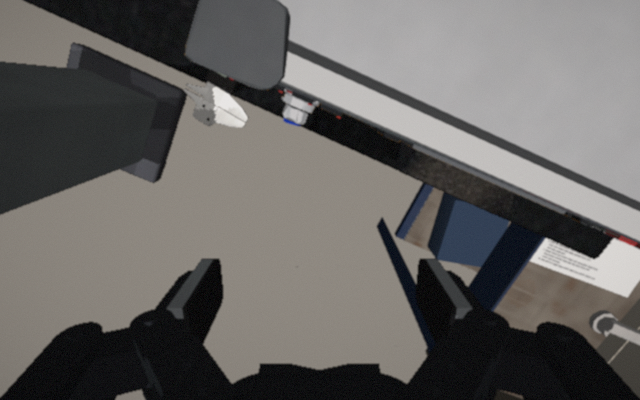

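The scene view shows the stand at about (190,220), the rack at (327,225) and a brown ring at (372,215). The top view shows the stand at (210,160) with its hook running to (228,237), the rack at (313,215), the indicator at (437,228), the brown decoy at (354,237) and the loupe at (211,264). Next I'll take a closer crop.

Run:
```python
from h import *
im=cv2.imread("pics/top0.png")
a=cv2.resize(im[110:280,180:380],None,fx=4,fy=4,interpolation=cv2.INTER_CUBIC)[:600]
cv2.imwrite("pics/c1.png",cv2.resize(im[140:280,180:380],None,fx=4,fy=4,interpolation=cv2.INTER_CUBIC))
cv2.imwrite("pics/c2.png",cv2.resize(im[190:270,390:490],None,fx=6,fy=6,interpolation=cv2.INTER_CUBIC))
```

```text
(no output)
```

View pics/c1.png

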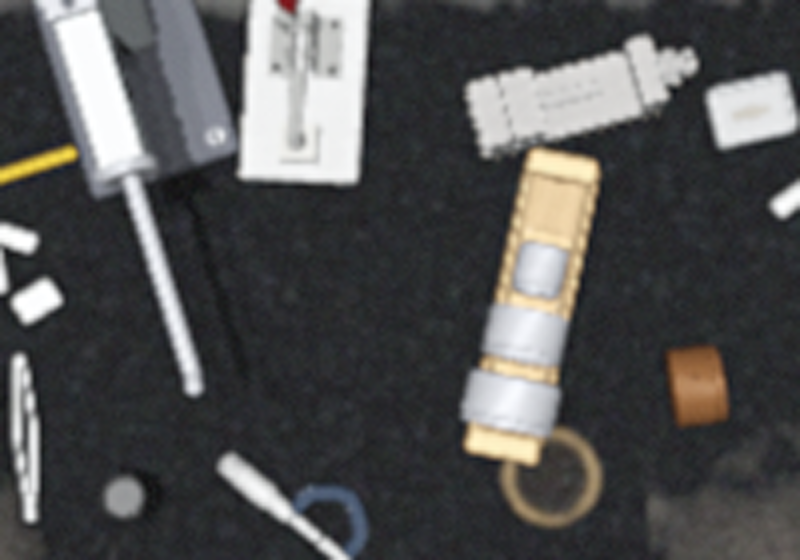

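View pics/c2.png

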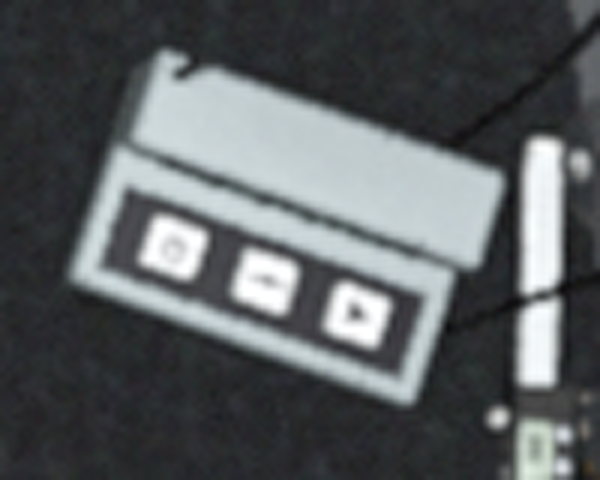

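Candidates for the weights in c1: steel rings at (512,400), (525,333) and (541,269), with the top pocket empty. The brown ring at (697,385) is the decoy. The flat steel part at (580,97), the brown ring outline at (550,478) and the loupe at (124,495) aren't weights. The keys in c2 are POWER (173,247), ZERO (266,282) and START (358,315). Next I'll compute their positions.

```bash
cat >> h.py <<'E'
from scipy.spatial.transform import Rotation as R
def cam(n,st=None):
    c=cal(n)
    if n!="wrist": return c,np.array(c["origin"]),R.from_quat(c["rotation"]).as_matrix()
    M=np.array(c["mount"]); T=R.from_quat(st["eef_rot"]).as_matrix()
    return c,np.array(st["tool_pos"])+T@M[:3,3],T@M[:3,:3]
def ray(n,uv,z,st=None):
    c,o,Q=cam(n,st); d=Q@np.array([(uv[0]-c["cx"])/c["fx"],(uv[1]-c["cy"])/c["fy"],1]); return o+d*(z-o[2])/d[2]
def proj(n,p,st=None):
    c,o,Q=cam(n,st); q=Q.T@(np.array(p)-o); return np.array([c["fx"]*q[0]/q[2]+c["cx"],c["fy"]*q[1]/q[2]+c["cy"]])
def shot(name):
    st=robot.state(); im=eyes.camera("wrist"); cv2.imwrite(f"pics/{name}.png",im)
    import pickle; pickle.dump(st,open(f"pics/{name}.pkl","wb")); return st,im
def load(name):
    import pickle; return pickle.load(open(f"pics/{name}.pkl","rb")),cv2.imread(f"pics/{name}.png")
E
python3 - <<'E'
from h import *
im=cv2.imread("pics/top0.png")
for k,(u,v) in dict(P=(173,247),Z=(266,282),S=(358,315)).items(): print(k,ray("top",(390+u/6-.4,190+v/6-.4),41).round(1))
f=lambda u,v:(180+u/4-.4,140+v/4-.4)
for k,(u,v,z) in dict(w68=(512,400,70),w58=(525,333,65),w38=(541,269,50),rackend_n=(503,445,25),rackend_f=(563,165,25),rn1=(466,450,34),rn2=(537,462,34),rf1=(528,152,34),rf2=(600,160,34),tip=(194,388,156),root=(130,180,150)).items(): print(k,ray("top",f(u,v),z).round(1))
T=R.from_quat(robot.state()["eef_rot"]).as_matrix(); print(T.round(3))
for k,(a,b,z) in dict(w68=((462,395),(560,408),53),w58=((484,330),(570,340),47),w38=((514,267),(567,272),36)).items():
    print(k,np.linalg.norm(ray("top",f(*a),z)-ray("top",f(*b),z)))
E
```

```text
P [ 453.  -303.5   41. ]
Z [ 434.3 -348.7   41. ]
S [ 416.6 -393.3   41. ]
w68 [435.4  27.8  70. ]
w58 [484.1  17.2  65. ]
w38 [532.8   4.2  50. ]
rackend_n [403.4  36.5  25. ]
rackend_f [616. -15.  25.]
rn1 [400.4  63.9  34. ]
rn2 [390.   11.2  34. ]
rf1 [625.1  11.6  34. ]
rf2 [617.3 -43.3  34. ]
tip [446.7 238.3 156. ]
root [590.3 283.8 150. ]
[[ 0.409 -0.001  0.912]
 [-0.912  0.002  0.409]
 [-0.002 -1.     0.   ]]
w68 72.82191319398096
w58 64.48888159570545
w38 40.26883961119205
```

```bash
python3 -m handwheel '[[0,0,8,0,-0.2],[0,0,18,0,-0.4],[0,2,26.7,-2,-0.6],[0,6,26.7,-4,-0.8],[0,12,26.7,-7,-0.8],[0,15.8,26.7,-8,-0.8],[0,15.8,26.7,-8,-0.8],[0,15.8,26.7,-8,-0.8],[0,15.8,26.7,-8,-0.8],[0,15.8,26.7,-8,-0.8],[0,15.8,26.7,-8,-0.8],[0,15.8,26.7,-8,-0.8],[0,15.8,26.7,-8,-0.8]]' 60
python3 - <<'E'
from h import *
st,im=shot("w1"); print(st["tool_pos"],st["time_s"])
for n,p in dict(P=(453,-303.5,41),Z=(434.3,-348.7,41),S=(416.6,-393.3,41),tcp=st["tool_pos"]).items(): print(n,proj("wrist",p,st))
E
```

```text
time_s: 1.23
tool_pos: [433.9, -349.7, 151.8]
eef_rot: [0.397, -0.585, 0.586, -0.397]
contact_force: [0.4, 0.5, -0.2]
finger_gap: 0.0
[ 433.8620188  -349.74172938  151.82334725] 1.2333
P [256.90851864 194.16282605]
Z [318.62035405 194.97422329]
S [379.1359079  194.93222869]
tcp [320.525231   263.21786617]
```

View pics/w1.png

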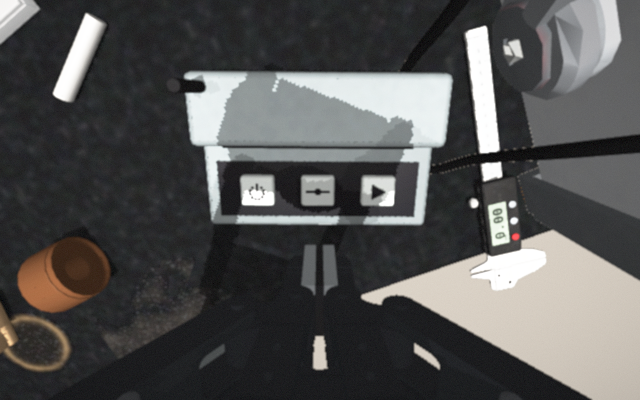

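The wrist view shows POWER (ring and bar) at (257,191), ZERO at (318,191) and START (triangle) at (378,191), matching the top view to within 3 px. Now I'll press POWER.

Run:
```python
from h import *
st,im=load("w1")
for n,uv in dict(P=(257.5,190.5),Z=(318,190.5),S=(378,191)).items():
    p=ray("wrist",uv,41,st); print(n,p.round(1),(p-st["tool_pos"]).round(1))
```

```text
P [ 455.6 -305.2   41. ] [  21.7   44.5 -110.8]
Z [ 437.9 -349.6   41. ] [ 4.100e+00  1.000e-01 -1.108e+02]
S [ 420.  -393.5   41. ] [ -13.8  -43.8 -110.8]
```

```bash
python3 -m handwheel '[[0,2,4.45,-4,0],[0,2,4.45,-8,0],[0,2,4.45,-10,0],[0,2,4.45,-10.8,0],[0,2,4.45,-11.2,0],[0,2,4.45,-11.4,0],[0,2,4.45,-11.4,0],[0,2,4.45,-11.4,0]]'
```

```text
time_s: 1.95
tool_pos: [455.5, -306.3, 39.6]
eef_rot: [0.396, -0.584, 0.587, -0.397]
contact_force: [-1.0, 0.0, 3.4]
finger_gap: -0.4
```

```bash
python3 -m handwheel '[[0,0,0,-0.1,0],[0,0,0,-0.2,0],[0,0,0,-0.2,0],[0,0,0,-0.2,0],[0,0,0,-0.2,0],[0,0,0,-0.2,0]]'
python3 - <<'E'
from h import *
shot("w2")
E
```

```text
time_s: 2.45
tool_pos: [455.6, -305.3, 36.2]
eef_rot: [0.397, -0.584, 0.586, -0.397]
contact_force: [1.0, -3.1, 4.6]
finger_gap: 0.5
```

View pics/w2.png

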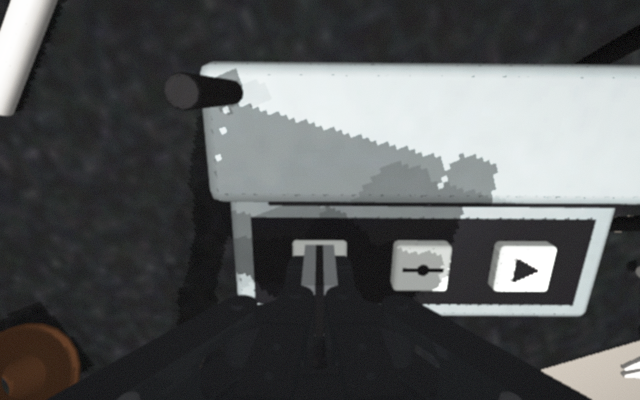

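```bash
python3 -m handwheel '[[0,0,0,-0.1,0],[0,0,0,-0.15,0],[0,0,0,-0.15,0],[0,0,0,-0.15,0],[0,0,0,-0.15,0]]'
python3 - <<'E'
from h import *
im=eyes.camera("scene"); cv2.imwrite("pics/s2.png",cv2.resize(im[140:240,360:460],None,fx=5,fy=5))
E
python3 -m handwheel '[[0,0,0,1,0],[0,0,0,4,0],[0,0,0,4,0],[0,0,0,4,0]]'
```

```text
time_s: 2.92
tool_pos: [455.6, -305.2, 35.9]
eef_rot: [0.397, -0.584, 0.586, -0.397]
contact_force: [-2.6, -1.7, 15.4]
finger_gap: 0.2
time_s: 3.3
tool_pos: [454.8, -304.1, 74.6]
eef_rot: [0.397, -0.585, 0.585, -0.397]
contact_force: [-0.6, 0.3, 0.2]
finger_gap: 0.4
```

View pics/s2.png

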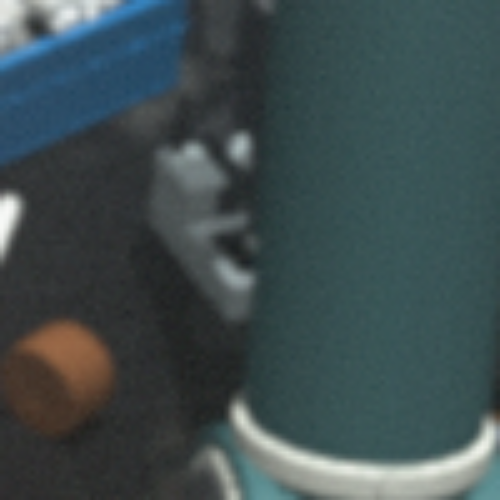

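POWER bottomed at 15 N, so it registered. The scene camera's view of the display is blocked by the arm. Now I'll check the hover over ZERO.

```bash
python3 -m handwheel '[[0,-0.9,-2.2,0.3,0],[0,-1.75,-4.4,0.5,0],[0,-1.75,-4.4,0.5,0],[0,-1.75,-4.4,0.5,0],[0,-1.75,-4.4,0.5,0]]'
python3 - <<'E'
from h import *
st,im=shot("w3"); print(st["tool_pos"]); print(proj("wrist",(437.5,-349.5,41),st))
E
```

```text
time_s: 3.72
tool_pos: [435.7, -347.0, 77.1]
eef_rot: [-0.397, 0.587, -0.584, 0.397]
contact_force: [0.4, -0.9, 0.6]
finger_gap: 0.0
[ 435.74205918 -346.96331906   77.1062175 ]
[323.4210376  228.50030013]
```

View pics/w3.png

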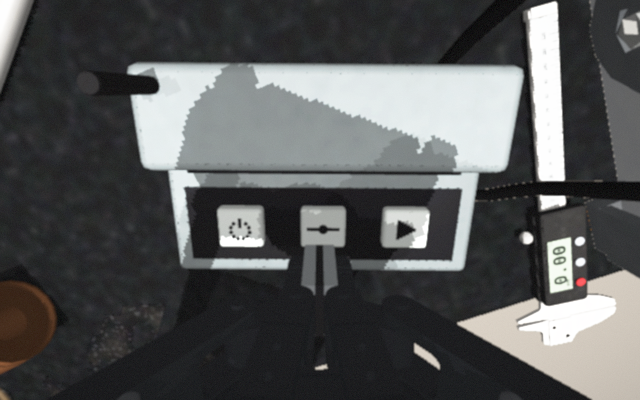

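ZERO is at (323,228), as predicted, so I'll press it.

```bash
python3 -m handwheel '[[0,0.1,-0.2,-2.5,0],[0,0.1,-0.2,-3.6,0],[0,0.1,-0.2,-4.2,0],[0,0.1,-0.2,-4.4,0],[0,0.1,-0.2,-4.5,0],[0,0.1,-0.2,-4.5,0],[0,0.1,-0.2,-4.5,0],[0,0.1,-0.2,-4.5,0]]'
python3 -m handwheel '[[0,0,0,0,0],[0,0,0,0,0]]'
```

```text
time_s: 4.43
tool_pos: [437.0, -348.6, 35.8]
eef_rot: [-0.398, 0.586, -0.583, 0.397]
contact_force: [-7.4, 5.3, 19.9]
finger_gap: -0.1
time_s: 4.6
tool_pos: [437.0, -348.6, 35.8]
eef_rot: [-0.398, 0.586, -0.583, 0.397]
contact_force: [-7.1, 6.7, 19.6]
finger_gap: -0.1
```

ZERO bottomed at 20 N. I'm moving over to view the rack.

```bash
python3 -m handwheel '[[0,0,0,4,0],[0,0,0,8,0],[0,0,0,12,0],[0.5,0,4,16,0],[1,1,8,18,0.05],[1,2,12,18,0.14],[1,3,16,18,0.14],[1,4,20,18,0.14],[1,4.5,24,18,0.14],[1,4.5,28,18,0.14],[1,4.5,32,18,0.14],[1,4.5,36,18,0.14],[1,4.5,36.5,18,0.14],[1,4.5,36.5,18,0.14],[1,4.5,36.5,18,0.14],[1,4.5,36.5,18,0.14]]'
python3 - <<'E'
from h import *
st,im=shot("w4"); print(st["tool_pos"],R.from_quat(st["eef_rot"]).as_matrix().round(3))
E
```

```text
time_s: 5.93
tool_pos: [482.4, 14.3, 213.5]
eef_rot: [-0.438, 0.556, -0.556, 0.437]
contact_force: [0.5, -0.9, 0.1]
finger_gap: 84.8
[482.44872047  14.31235514 213.45085958] [[-0.235 -0.001  0.972]
 [-0.972 -0.001 -0.235]
 [ 0.001 -1.    -0.001]]
```

View pics/w4.png

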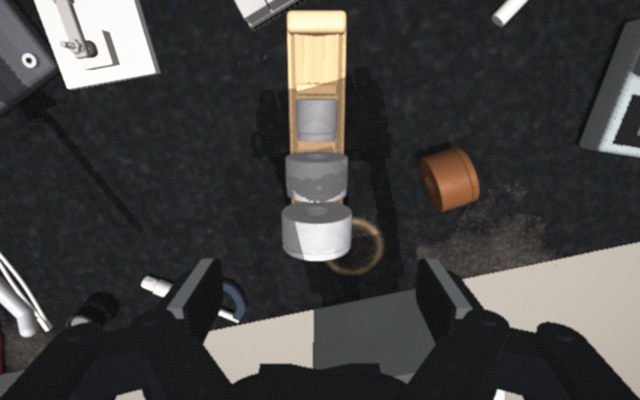

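The wrist view shows the rack running straight up the image: the 68 mm weight at (317,230), the second at (316,176), the smallest at (317,118), and an empty pocket at the top. The brown decoy is at (452,180). Next I'll measure widths and centres.

Run:
```python
from h import *
st,im=load("w4"); M=R.from_quat(st["eef_rot"]).as_matrix(); zx=M[:,2]; jx=M[:,0]
cv2.imwrite("pics/c4.png",cv2.resize(im[0:280,230:400],None,fx=3,fy=3,interpolation=cv2.INTER_CUBIC)[240:840])
for n,(a,b,z) in dict(w68=((282.5,228),(352,228),58),w58=((285.5,172),(347.5,172),50),w48alt=((285.5,172),(347.5,172),45),w38=((298,118),(336.5,118),38)).items():
    p,q=ray("wrist",a,z,st),ray("wrist",b,z,st); m=(p+q)/2-st["tool_pos"]; print(n,np.linalg.norm(p-q).round(1),"mid",((p+q)/2).round(1),"along z/jaw",(m@zx).round(1),(m@jx).round(1))
for n,uv,z in [("farend top",(317,11),34),("nearend",(317,258),34)]:
    p=ray("wrist",uv,z,st);print(n,p.round(1))
g=[ray("wrist",u,25,st) for u in ((288.5,30),(346,30),(290,150),(343.5,150))]; print(np.round(g,1)); m=(g[0]+g[1]-g[2]-g[3]); print("angle",np.arctan2(m[1],m[0]),np.arctan2(zx[1],zx[0]))
```

```text
w68 66.9 mid [437.3  27.8  58. ] along z/jaw -46.9 -2.6
w58 58.1 mid [489.3  15.9  50. ] along z/jaw 6.4 -3.3
w48alt 59.1 mid [488.2  16.2  45. ] along z/jaw 5.3 -3.3
w38 35.7 mid [536.3   3.8  38. ] along z/jaw 54.9 -2.6
farend top [623.1 -17.1  34. ]
nearend [393.9  38.8  34. ]
[[616.2  10.9  25. ]
 [604.  -39.2  25. ]
 [511.6  37.7  25. ]
 [499.1 -13.9  25. ]]
angle -0.24353488039303864 -0.23770443557073423
```

View pics/c4.png

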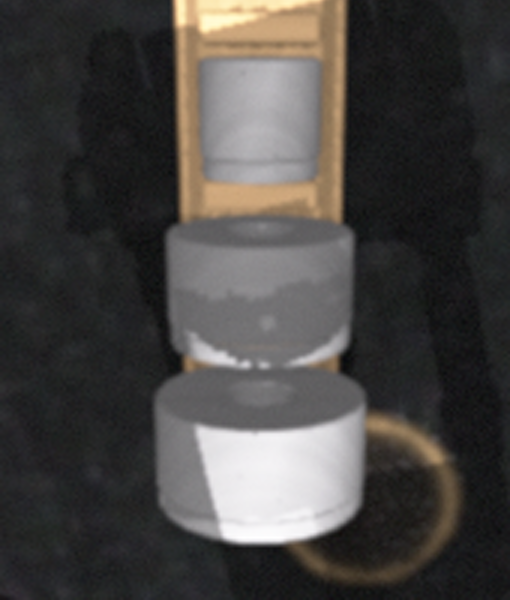

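The rings measure 67, 58 and 36 mm across, so the 68, 58 and 38 are present and the 48 is absent. I'm going for the 68 first.

```bash
python3 -m handwheel '[[1,-2.5,0.75,-4,-0.003],[1,-4.97,1.49,-8,-0.005],[1,-4.97,1.49,-12,-0.005],[1,-4.97,1.49,-12,-0.005],[1,-4.97,1.49,-14.5,-0.005],[1,-4.97,1.49,-17,-0.005],[1,-4.97,1.49,-18.5,-0.005],[1,-4.97,1.49,-18.5,-0.005],[1,-4.97,1.49,-18.5,-0.005]]'
python3 - <<'E'
from h import *
st,im=shot("w5"); print(st["tool_pos"])
E
```

```text
time_s: 6.73
tool_pos: [433.7, 28.7, 29.1]
eef_rot: [-0.436, 0.557, -0.557, 0.435]
contact_force: [0.4, 0.6, 0.4]
finger_gap: 85.4
[433.67808073  28.70284631  29.10798837]
```

View pics/w5.png

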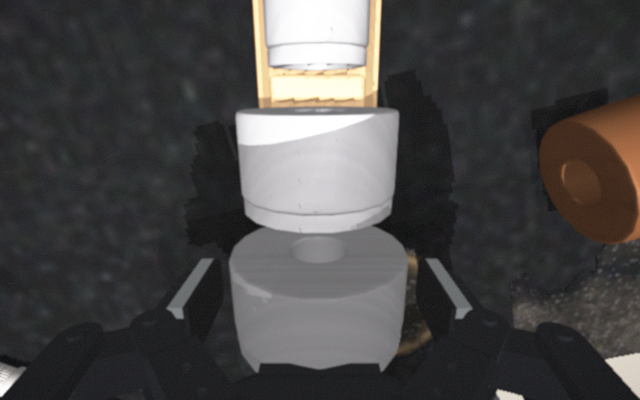

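The 68 sits centred between the open fingers at (318,300). I'll close on it and lift.

```bash
python3 -m handwheel '[[0.6,0,0,0,0],[0.4,0,0,0,0],[0.4,0,0,0,0],[0.4,0,0,0,0],[0.4,0,0,0,0]]' 80;  python3 -m handwheel '[[0.4,0,0,0.5,0],[0.4,0,0,2,0],[0.4,0,0,5,0],[0.4,0,0,9,0],[0.4,0,0,13,0],[0.4,0,0,15,0],[0.4,0,0,15,0],[0.4,0,0,15,0],[0.4,0,0,15,0]]'
python3 - <<'E'
from h import *
st,im=shot("w6"); print(st["tool_pos"],st["ft_torque"])
E
```

```text
time_s: 7.2
tool_pos: [435.2, 28.6, 31.6]
eef_rot: [0.435, -0.556, 0.558, -0.436]
contact_force: [-2.8, -5.1, 10.9]
finger_gap: 66.8
time_s: 7.95
tool_pos: [430.8, 29.6, 176.2]
eef_rot: [-0.437, 0.558, -0.556, 0.434]
contact_force: [-0.7, -0.4, -8.7]
finger_gap: 66.4
[430.80234766  29.60715024 176.21293165] [0.06509508 0.08067753 0.01678684]
```

View pics/w6.png

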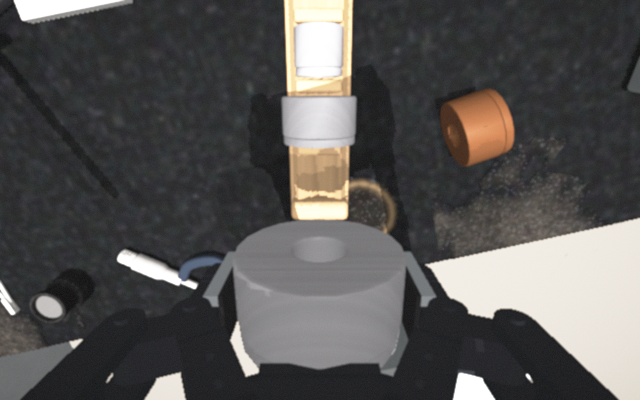

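The 68 is held: gap 66.8 mm and about 8.7 N. Its back face is centred at (320,250), which puts its centre about 22 mm above the TCP. I'm moving to a standoff before the hook tip.

```bash
python3 -m handwheel '[[0.4,-2,2,0,0.05],[0.4,-4.1,5,0,0.15],[0.4,-4.1,8,0,0.25],[0.4,-4.1,11,0,0.35],[0.4,-4.1,14,0,0.45],[0.4,-4.1,17,0,0.548],[0.4,-4.1,19,0,0.548],[0.4,-4.1,19,0,0.548],[0.4,-4.1,19,0,0.548],[0.4,-4.1,19,0,0.548],[0.4,-4.1,19,0,0.548]]'
python3 - <<'E'
from h import *
st,im=shot("w7"); print(st["tool_pos"],R.from_quat(st["eef_rot"]).as_matrix()[:,2])
E
```

```text
time_s: 8.92
tool_pos: [391.1, 218.3, 177.0]
eef_rot: [0.571, -0.419, 0.418, -0.569]
contact_force: [0.5, -0.3, -8.2]
finger_gap: 66.3
[391.0536495  218.3007469  177.04359828] [ 0.95416025  0.29927581 -0.00349426]
```

View pics/w7.png

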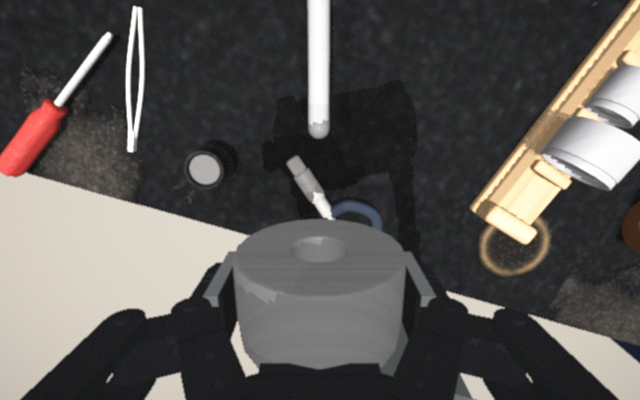

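The hook bar enters at the top at (318,0) and its upturned end is at (319,130), nicely in line with the bore at (320,249). The loupe at (205,168) and tweezers at (135,80) are clear of it. Next I'll measure the bar.

Run:
```python
from h import *
st,im=load("w7"); g=im.max(2)
Z=R.from_quat(st["eef_rot"]).as_matrix(); P=[]
for r in (3,20,40,60,80,100,110,120,126,130,134,137,140):
    c=np.where(g[r,290:350]>110)[0]+290
    if len(c):
        p=ray("wrist",(c.mean(),r),150 if r<100 else 156,st); d=p-st["tool_pos"]; print(r,c.min(),c.max(),p.round(1),"jaw",round(d@Z[:,0],1),"z",round(d@Z[:,2],1)); 
        if r<100:P.append(p)
P=np.array(P); print("dir",np.arctan2(*(P[0]-P[-1])[1::-1]), np.arctan2(Z[1,2],Z[0,2]))
print("tip from top",proj("top",(446.7,238.3,156)))
```

```text
3 307 329 [501.6 253.8 150. ] jaw -0.8 z 116.2
20 308 329 [495.1 251.5 150. ] jaw -0.6 z 109.3
40 308 329 [487.2 249.  150. ] jaw -0.6 z 101.1
60 308 329 [479.1 246.5 150. ] jaw -0.6 z 92.5
80 308 328 [470.5 244.  150. ] jaw -0.8 z 83.6
100 308 328 [461.9 241.3 156. ] jaw -0.8 z 74.6
110 308 328 [457.6 240.  156. ] jaw -0.8 z 70.1
120 308 328 [453.2 238.6 156. ] jaw -0.8 z 65.4
126 309 328 [450.6 237.5 156. ] jaw -0.5 z 62.6
130 309 327 [448.7 237.2 156. ] jaw -0.8 z 60.7
134 311 326 [447.  236.4 156. ] jaw -0.5 z 58.8
137 315 321 [445.5 236.2 156. ] jaw -0.8 z 57.4
dir 0.30338661355458524 0.30393549927282953
tip from top [228.09467954 236.59207801]
```

```bash
python3 -m handwheel '[[0.4,0,0,-2,0],[0.4,0,0,-4.6,0],[0.4,0,0,-4.6,0],[0.4,0.95,0.3,-4.6,0],[0.4,1.91,0.6,-4.6,0],[0.4,1.91,0.6,-4.6,0],[0.4,1.91,0.6,-4.6,0]]'
python3 - <<'E'
from h import *
st,im=shot("w8"); print(st["tool_pos"])
cv2.imwrite("pics/c8.png",cv2.resize(im[60:330,200:440],None,fx=2,fy=2))
E
```

```text
time_s: 9.55
tool_pos: [413.4, 226.1, 134.5]
eef_rot: [-0.569, 0.418, -0.419, 0.571]
contact_force: [-1.3, -0.5, -8.6]
finger_gap: 66.2
[413.35343849 226.09679245 134.50618053]
```

View pics/c8.png

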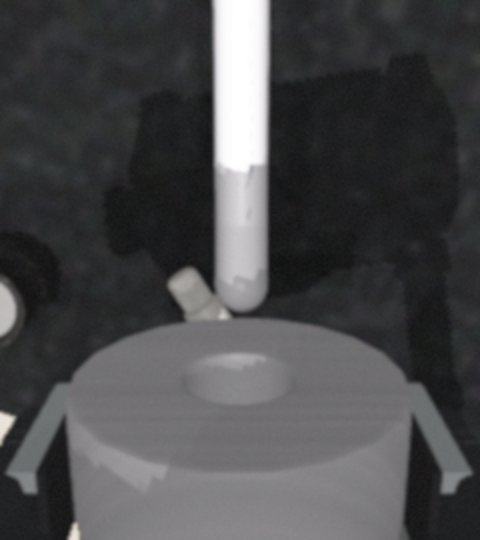

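```bash
for i in 1 2; do python3 -m handwheel '[[0.4,0,0,-0.15,0]]'|head -2;done;  python3 -m handwheel '[[0.4,0,0,0,0]]'|head -2
```

```text
time_s: 9.68
tool_pos: [411.9, 225.7, 132.3]
time_s: 9.77
tool_pos: [411.3, 225.6, 130.1]
time_s: 9.85
tool_pos: [410.7, 225.4, 129.5]
```

```bash
python3 -m handwheel '[[0.4,0.48,0.15,0.05,0],[0.4,0.95,0.3,0.05,0],[0.4,1.43,0.45,0.05,0],[0.4,1.91,0.6,0.05,0],[0.4,2.39,0.75,0.05,0],[0.4,2.86,0.9,0.05,0],[0.4,2.86,0.9,0.05,0],[0.4,2.86,0.9,0.05,0]]'
python3 - <<'E'
from h import *
st,im=shot("w9"); print(st["tool_pos"])
cv2.imwrite("pics/c9.png",cv2.resize(im[60:330,200:440],None,fx=2,fy=2))
E
```

```text
time_s: 10.52
tool_pos: [440.1, 234.6, 130.2]
eef_rot: [0.57, -0.418, 0.418, -0.57]
contact_force: [-0.5, 0.3, -8.5]
finger_gap: 66.1
[440.14171291 234.6450642  130.21489181]
```

View pics/c9.png

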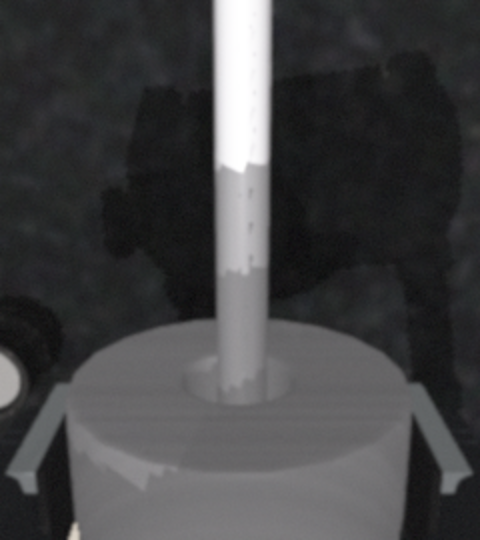

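The tip is inside the bore with no contact force, so I'll keep advancing.

```bash
python3 -m handwheel '[[0.4,0.95,0.3,0,0],[0.4,1.91,0.6,0,0],[0.4,2.86,0.9,0,0],[0.4,3.82,1.2,0,0],[0.4,4.77,1.5,0,0],[0.4,5.72,1.79,0,0],[0.4,6.68,2.09,0,0],[0.4,7.63,2.39,0,0],[0.4,8.59,2.69,0,0],[0.4,9.54,2.99,0,0],[0.4,10.5,3.29,0,0],[0.4,11.3,3.54,0,0],[0.4,11.3,3.54,0,0],[0.4,11.3,3.54,0,0],[0.4,11.3,3.54,0,0],[0.4,11.3,3.54,0,0]]'
python3 - <<'E'
from h import *
st,im=shot("w10"); print(st["tool_pos"])
cv2.imwrite("pics/c10.png",cv2.resize(im[0:300,160:480],None,fx=2,fy=2))
E
```

```text
time_s: 11.9
tool_pos: [552.1, 269.7, 130.0]
eef_rot: [0.57, -0.418, 0.418, -0.57]
contact_force: [-0.3, -0.2, -7.8]
finger_gap: 66.3
[552.08036995 269.72492432 129.99189028]
```

View pics/c10.png

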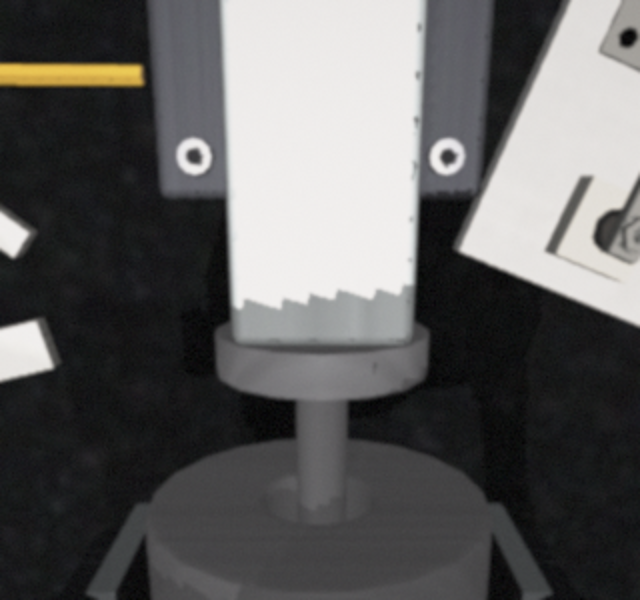

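Run:
```python
from h import *
st,im=load("w10"); Z=R.from_quat(st["eef_rot"]).as_matrix()
for uv,z in (((321,199),170),((321,171),170)):
  p=ray("wrist",uv,z,st);print(p.round(1),((p-st["tool_pos"])@Z).round(1))
```

```text
[595.5 282.9 170. ] [  0.4 -40.1  45.3]
[604.3 285.7 170. ] [  0.4 -40.1  54.5]
```

The flange front edge at (320,398) in the crop is 45 mm ahead of the TCP, leaving about 26 mm to seat.

```bash
python3 -m handwheel '[[0.4,0.95,0.3,0,0],[0.4,1.9,0.6,0,0],[0.4,1.9,0.6,-0.3,0],[0.4,1.9,0.6,-0.6,0],[0.4,1.9,0.6,-0.6,0],[0.4,1.9,0.6,-0.6,0],[0.4,1.9,0.6,-0.6,0]]'; python3 -m handwheel '[[0.4,0.19,0.06,0,0],[0.4,0.38,0.12,0,0],[0.4,0.38,0.12,0,0],[0.4,0.38,0.12,0,0]]'
```

```text
time_s: 12.53
tool_pos: [571.3, 275.8, 123.8]
eef_rot: [0.57, -0.419, 0.418, -0.57]
contact_force: [-0.1, 0.2, -8.3]
finger_gap: 66.5
time_s: 12.87
tool_pos: [575.9, 277.3, 124.5]
eef_rot: [-0.57, 0.418, -0.418, 0.57]
contact_force: [-0.6, 0.6, -8.2]
finger_gap: 66.4
```

```bash
python3 -m handwheel '[[0.4,0.1,0.03,0,0],[0.4,0.1,0.03,0,0],[0.4,0.1,0.03,0,0]]'|sed -n '2p;4p'; python3 -m handwheel '[[0.4,0.1,0.03,0,0],[0.4,0.1,0.03,0,0],[0.4,0.1,0.03,0,0]]'|sed -n '2p;4p'; python3 -m handwheel '[[0.4,0.1,0.03,0,0],[0.4,0.1,0.03,0,0],[0.4,0.1,0.03,0,0]]'|sed -n '2p;4p'
```

```text
tool_pos: [576.5, 277.4, 124.2]
contact_force: [-1.6, 1.0, -8.1]
tool_pos: [576.5, 277.4, 124.1]
contact_force: [-5.0, -1.8, -5.1]
tool_pos: [576.5, 277.4, 124.0]
contact_force: [-7.7, -2.2, -3.2]
```

It has touched the flange at about 8 N. Now I'll lower it onto the bar.

```bash
for i in 1 2 3; do python3 -m handwheel '[[0.4,0,0,-0.07,0],[0.4,0,0,-0.07,0],[0.4,0,0,-0.07,0]]'|sed -n '2p;4p'; done
```

```text
tool_pos: [576.5, 277.4, 123.3]
contact_force: [-8.0, -2.7, -2.9]
tool_pos: [576.5, 277.4, 122.7]
contact_force: [-7.3, -3.2, -2.9]
tool_pos: [576.6, 277.4, 122.7]
contact_force: [-9.5, -3.3, -0.0]
```

```bash
python3 -m handwheel '[[0.85,0,0,0,0],[1,0,0,0,0],[1,0,0,0,0],[1,0,0,0,0],[1,0,0,0,0]]'
python3 - <<'E'
from h import *
st,im=shot("w11"); print(st["tool_pos"])
cv2.imwrite("pics/c11.png",cv2.resize(im[0:300,160:480],None,fx=2,fy=2))
E
```

```text
time_s: 14.78
tool_pos: [580.0, 278.5, 123.6]
eef_rot: [-0.569, 0.418, -0.419, 0.571]
contact_force: [0.2, -0.8, -0.2]
finger_gap: 85.4
[579.96523447 278.54783362 123.56169842]
```

View pics/c11.png

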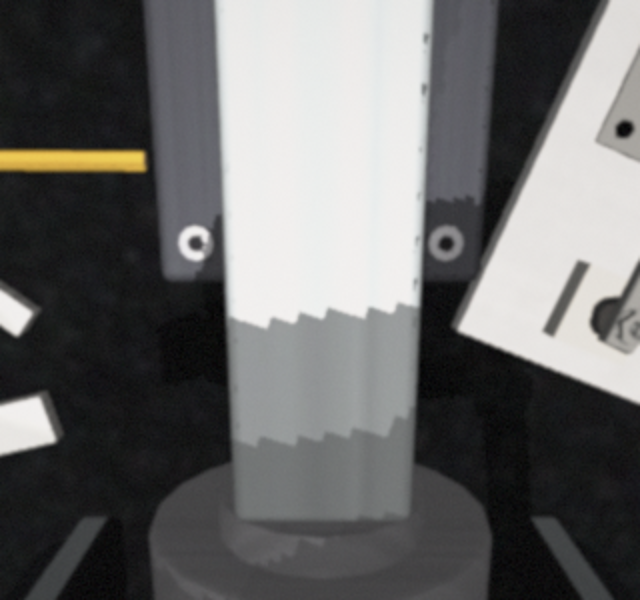

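The 68 sits flush on the flange, released. I'll raise clear and go for the 58.

```bash
python3 -m handwheel '[[1,0,0,3,0],[1,0,0,6,0],[1,0,0,9,0],[1,-0.5,-1,9.5,0],[1,-2,-4,9.5,-0.1],[1,-3.5,-8,9.5,-0.2],[1,-5,-12,9.5,-0.3],[1,-6.5,-16,9.5,-0.4],[1,-8,-20,9.5,-0.5],[1,-9.2,-24,8,-0.547],[1,-9.6,-26.16,5,-0.547],[1,-9.6,-26.16,2,-0.547],[1,-9.6,-26.16,0,-0.547],[1,-9.6,-26.16,0,-0.547],[1,-9.6,-26.16,0,-0.547],[1,-9.6,-26.16,0,-0.547]]'
python3 - <<'E'
from h import *
st,im=shot("w12"); print(st["tool_pos"],R.from_quat(st["eef_rot"]).as_matrix()[:,2])
p=np.array([508.5,10.9,0]); e=np.array([.9717,-.236,0]); print((p-26*e-st["tool_pos"])[:2])
E
```

```text
time_s: 16.17
tool_pos: [483.8, 16.6, 123.5]
eef_rot: [0.435, -0.556, 0.557, -0.437]
contact_force: [1.3, -0.1, -0.3]
finger_gap: 85.6
[483.76526437  16.56549566 123.49728747] [ 0.97087846 -0.23956405  0.0020212 ]
[-0.52946437  0.47050434]
```

View pics/w12.png

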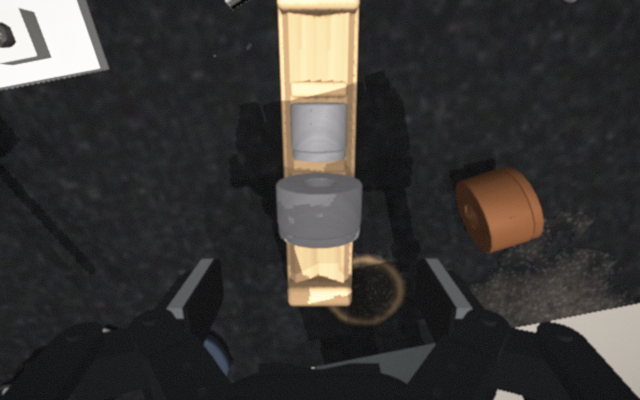

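The 58 is at (319,210) with its bore at (319,182).

```bash
python3 - <<'E'
from h import *
st,im=load("w12"); Z=R.from_quat(st["eef_rot"]).as_matrix()
for n,uv,z in (("bore back58",(319,182),47),("fronttop58",(319,244),76),("bore front",(319,238),70),("rackfar",(318,10),34)):
  p=ray("wrist",uv,z,st);print(n,p.round(1),((p-st["tool_pos"])@Z).round(1))
E
python3 -m handwheel '[[1,0,0,-3,0],[1,0,0,-6,0],[1,0,0,-8.5,0],[1,0,0,-9.85,0],[1,0,0,-9.85,0],[1,0,0,-9.85,0]]'
python3 - <<'E'
from h import *
st,im=shot("w13"); print(st["tool_pos"])
E
```

```text
bore back58 [503.3  12.6  47. ] [-0.8 76.5 19.8]
fronttop58 [472.   20.2  76. ] [ -0.7  47.5 -12.4]
bore front [473.3  19.9  70. ] [ -0.7  53.5 -11.1]
rackfar [606.9 -12.3  34. ] [ -1.5  89.8 126.3]
time_s: 16.72
tool_pos: [483.6, 16.8, 24.5]
eef_rot: [0.436, -0.556, 0.557, -0.436]
contact_force: [0.7, -0.5, -0.2]
finger_gap: 85.6
[483.57364032  16.83704158  24.51746799]
```

View pics/w13.png

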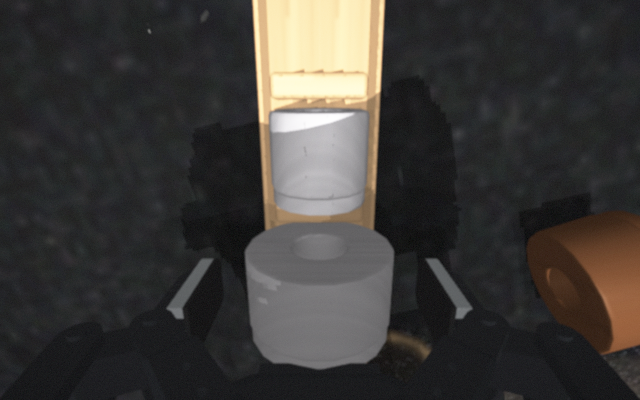

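The 58 is centred at (319,290) between the fingers, so I'll grip and lift.

```bash
python3 -m handwheel '[[0.6,0,0,0,0],[0.4,0,0,0,0],[0.3,0,0,0,0],[0.3,0,0,0,0],[0.3,0,0,0,0],[0.3,0,0,0,0]]' 70;  python3 -m handwheel '[[0.3,0,0,0.5,0],[0.3,0,0,2,0],[0.3,0,0,5,0],[0.3,0,0,9,0],[0.3,0,0,13,0],[0.3,0,0,15,0],[0.3,0,0,15,0],[0.3,0,0,15,0],[0.3,0,0,15,0],[0.3,0,0,15,0]]'
python3 - <<'E'
from h import *
st,im=shot("w14"); print(st["tool_pos"],R.from_quat(st["eef_rot"]).as_matrix()[:,2])
E
```

```text
time_s: 17.27
tool_pos: [484.6, 16.6, 26.2]
eef_rot: [0.435, -0.556, 0.557, -0.437]
contact_force: [-2.4, 0.6, 9.1]
finger_gap: 57.1
time_s: 18.1
tool_pos: [479.9, 16.5, 170.3]
eef_rot: [-0.438, 0.558, -0.555, 0.434]
contact_force: [-0.7, -0.3, -5.9]
finger_gap: 56.8
[479.94397167  16.48863447 170.2883738 ] [ 0.97078949 -0.23985295 -0.00619075]
```

View pics/w14.png

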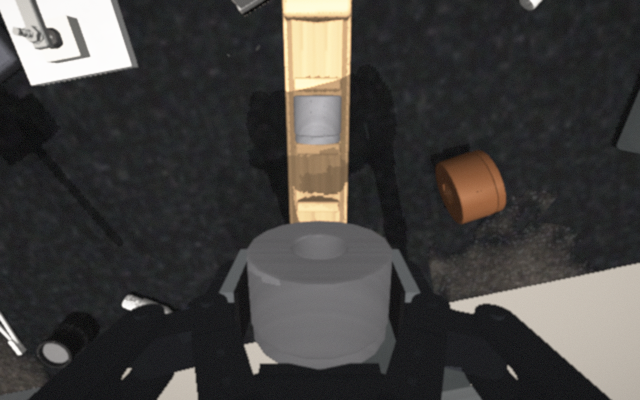

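```bash
python3 -m handwheel '[[0.3,-2,2,0,0.05],[0.3,-5,4,0,0.1],[0.3,-8.9,6,0,0.2],[0.3,-8.9,9,0,0.3],[0.3,-8.9,12,0,0.4],[0.3,-8.9,15,0,0.5],[0.3,-8.9,18,0,0.546],[0.3,-8.9,20.2,0,0.546],[0.3,-8.9,20.2,-2,0.546],[0.3,-8.9,20.2,-3.7,0.546],[0.3,-8.9,20.2,-3.7,0.546],[0.3,-8.9,20.2,-3.7,0.546],[0.3,-8.9,20.2,-3.7,0.546],[0.3,-8.9,20.2,-3.7,0.546]]'
python3 - <<'E'
from h import *
st,im=shot("w15"); print(st["tool_pos"]); g=im.max(2)
Z=R.from_quat(st["eef_rot"]).as_matrix();print(Z[:,2])
for r in (3,40,80,100,120,130,140,145):
    c=np.where(g[r,290:350]>110)[0]+290
    if len(c):
        p=ray("wrist",(c.mean(),r),150 if r<80 else 156,st); d=p-st["tool_pos"]; print(r,c.min(),c.max(),"jaw",round(d@Z[:,0],1),"z",round(d@Z[:,2],1))
E
```

```text
time_s: 19.32
tool_pos: [394.3, 218.5, 137.4]
eef_rot: [-0.569, 0.419, -0.419, 0.57]
contact_force: [0.1, -0.1, -4.9]
finger_gap: 56.8
[394.30926074 218.47006334 137.35850035]
[0.9544035  0.29851748 0.00113195]
3 301 329 jaw -1.6 z 107.3
40 302 329 jaw -1.5 z 95.7
80 302 329 jaw -1.5 z 82.1
100 303 329 jaw -1.3 z 75.4
120 303 329 jaw -1.3 z 68.5
130 303 329 jaw -1.3 z 64.9
140 303 328 jaw -1.5 z 61.3
145 304 328 jaw -1.4 z 59.4
```

View pics/w15.png

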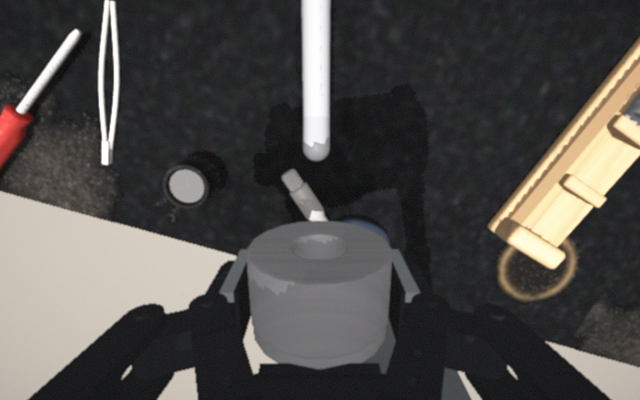

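Tip at (316,150), bore at (319,246): I'll move 1.5 mm sideways.

```bash
python3 -m handwheel '[[0.3,-0.05,0.15,0,0],[0.3,-0.05,0.15,0,0],[0.3,-0.05,0.15,0,0]]' | sed -n '2p;4p';python3 -m handwheel '[[0.3,0,0,-0.1,0],[0.3,0,0,-0.1,0]]' | sed -n '2p;4p'
```

```text
tool_pos: [393.5, 220.1, 137.3]
contact_force: [-0.1, -0.1, -6.1]
tool_pos: [393.1, 219.9, 135.7]
contact_force: [0.1, 0.3, -5.5]
```

```bash
python3 -m handwheel '[[0.3,0,0,-0.3,0],[0.3,0.95,0.3,-0.3,0],[0.3,1.91,0.6,-0.3,0],[0.3,1.91,0.6,-0.3,0],[0.3,1.91,0.6,-0.3,0],[0.3,1.91,0.6,-0.3,0]]';  python3 -m handwheel '[[0.3,0.48,0.15,0,0],[0.3,0.95,0.3,0,0],[0.3,1.43,0.45,0,0],[0.3,1.91,0.6,0,0],[0.3,2.39,0.75,0,0],[0.3,2.86,0.9,0,0],[0.3,2.86,0.9,0,0],[0.3,2.86,0.9,0,0]]';python3 - <<'E'
from h import *
st,im=shot("w16"); print(st["tool_pos"])
cv2.imwrite("pics/c16.png",cv2.resize(im[60:330,200:440],None,fx=2,fy=2))
E
```

```text
time_s: 20.28
tool_pos: [412.4, 226.0, 132.6]
eef_rot: [0.57, -0.419, 0.418, -0.57]
contact_force: [0.1, -0.4, -5.5]
finger_gap: 57.2
time_s: 20.95
tool_pos: [441.1, 235.0, 132.6]
eef_rot: [0.57, -0.419, 0.419, -0.57]
contact_force: [-0.2, 0.6, -6.0]
finger_gap: 56.8
[441.10130352 235.0119206  132.62181505]
```

View pics/c16.png

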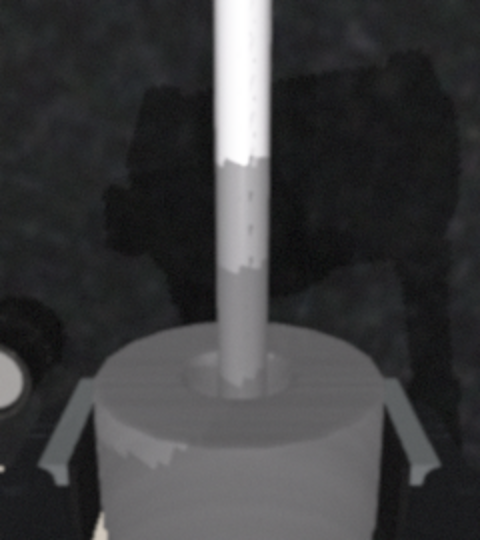

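It's threaded cleanly. I'll advance and lower to hanging height just short of the recess.

```bash
python3 -m handwheel '[[0.3,0.95,0.3,0,0],[0.3,1.91,0.6,0,0],[0.3,2.86,0.9,0,0],[0.3,3.82,1.2,0,0],[0.3,4.77,1.5,0,0],[0.3,5.72,1.79,0,0],[0.3,6.68,2.09,0,0],[0.3,7.63,2.39,0,0],[0.3,8.59,2.69,0,0],[0.3,9.2,2.88,0,0],[0.3,9.2,2.88,0,0],[0.3,9.2,2.88,-0.3,0],[0.3,9.2,2.88,-0.7,0],[0.3,9.2,2.88,-0.7,0],[0.3,9.2,2.88,-0.7,0],[0.3,9.2,2.88,-0.7,0]]'
python3 - <<'E'
from h import *
st,im=shot("w17"); print(st["tool_pos"])
cv2.imwrite("pics/c17.png",cv2.resize(im[0:300,160:480],None,fx=2,fy=2))
E
```

```text
time_s: 22.33
tool_pos: [532.3, 263.6, 125.5]
eef_rot: [0.57, -0.419, 0.418, -0.57]
contact_force: [0.1, 0.6, -5.4]
finger_gap: 56.5
[532.29878989 263.60923818 125.48560764]
```

View pics/c17.png

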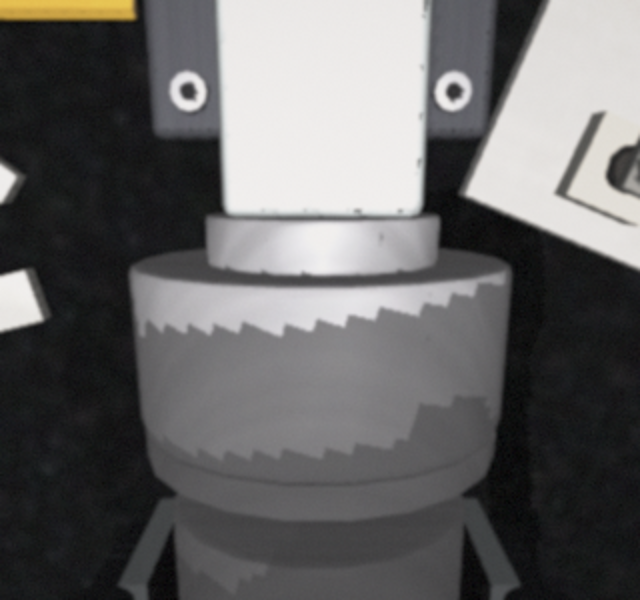

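Both rings are centred at column 320 in the crop. I'll lower until the bar carries the weight, then push home.

```bash
for i in 1 2 3; do python3 -m handwheel '[[0.3,0,0,-0.06,0],[0.3,0,0,-0.06,0],[0.3,0,0,-0.06,0]]'|sed -n '2p;4p'; done
```

```text
tool_pos: [532.9, 263.8, 125.2]
contact_force: [-0.8, -0.2, -5.2]
tool_pos: [532.8, 263.7, 124.5]
contact_force: [-0.4, -0.4, -4.6]
tool_pos: [532.8, 263.7, 123.8]
contact_force: [-0.4, 1.1, -5.4]
```

```bash
for i in 1 2 3; do python3 -m handwheel '[[0.3,0,0,-0.06,0],[0.3,0,0,-0.06,0],[0.3,0,0,-0.06,0]]'|sed -n '2p;4p'; done
```

```text
tool_pos: [532.8, 263.7, 123.2]
contact_force: [-0.5, -0.7, -5.5]
tool_pos: [532.9, 263.8, 122.9]
contact_force: [0.2, 0.2, -4.3]
tool_pos: [533.0, 263.9, 122.8]
contact_force: [-3.0, -1.0, 0.8]
```

```bash
python3 -m handwheel '[[0.3,0,0,0.05,0],[0.3,0.3,0.09,0.05,0],[0.3,0.6,0.19,0.05,0],[0.3,0.8,0.25,0.05,0],[0.3,0.8,0.25,0.05,0]]'|sed -n '2p;4p';python3 -m handwheel '[[0.3,0.15,0.05,0,0],[0.3,0.3,0.09,0,0],[0.3,0.3,0.09,0,0]]'|sed -n '2p;4p';python3 -m handwheel '[[0.3,0.15,0.05,0,0],[0.3,0.2,0.06,0,0],[0.3,0.2,0.06,0,0]]'|sed -n '2p;4p'
```

```text
tool_pos: [541.3, 266.5, 122.8]
contact_force: [-2.2, -1.0, 1.0]
tool_pos: [543.9, 267.3, 122.8]
contact_force: [-3.7, -1.6, 1.8]
tool_pos: [545.7, 267.8, 122.8]
contact_force: [-4.3, -2.1, 1.5]
```

```bash
for i in 1 2 3; do python3 -m handwheel '[[0.3,0.1,0.03,0,0],[0.3,0.1,0.03,0,0],[0.3,0.1,0.03,0,0]]'|sed -n '2p;4p'; done
```

```text
tool_pos: [546.7, 268.1, 122.8]
contact_force: [-4.8, -0.4, 3.2]
tool_pos: [547.1, 268.2, 122.8]
contact_force: [-6.2, -2.0, 4.3]
tool_pos: [547.0, 268.2, 122.7]
contact_force: [-9.8, -2.9, 6.0]
```

It stopped at 547 with force rising, right where the seat should be. I'll add one more millimetre, then release.

```bash
python3 -m handwheel '[[0.3,0.1,0.03,0,0],[0.3,0.1,0.03,0,0]]'|sed -n '2p;4p'; python3 -m handwheel '[[0.7,0,0,0,0],[0.9,0,0,0,0],[0.9,0,0,0,0],[0.9,0,0,0,0],[0.9,0,0,0,0]]'
python3 - <<'E'
from h import *
st,im=shot("w18"); print(st["tool_pos"])
cv2.imwrite("pics/c18.png",cv2.resize(im[0:300,160:480],None,fx=2,fy=2))
E
```

```text
tool_pos: [547.0, 268.2, 122.7]
contact_force: [-12.2, -4.1, 8.4]
time_s: 26.13
tool_pos: [551.1, 269.4, 123.2]
eef_rot: [-0.569, 0.418, -0.419, 0.571]
contact_force: [0.8, 0.3, 0.1]
finger_gap: 76.9
[551.12061347 269.37949307 123.20484896]
```

View pics/c18.png

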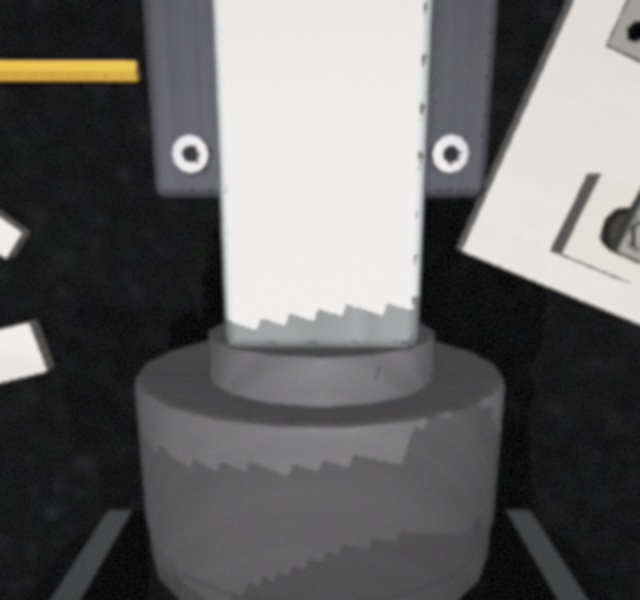

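The 58 nests in the 68, released. Now for the 38.

```bash
python3 -m handwheel '[[0.9,0,0,3,0],[0.9,0,0,6,0],[1,0,0,9,0],[1,-0.2,-2,9.5,0],[1,-0.4,-5,9.5,-0.1],[1,-0.6,-9,9.5,-0.2],[1,-0.9,-13,9.5,-0.3],[1,-1.2,-17,9.5,-0.4],[1,-1.5,-21,9.5,-0.5],[1,-1.66,-24,8,-0.546],[1,-1.66,-26.5,5,-0.546],[1,-1.66,-26.5,2,-0.546],[1,-1.66,-26.5,0,-0.546],[1,-1.66,-26.5,0,-0.546],[1,-1.66,-26.5,0,-0.546],[1,-1.66,-26.5,0,-0.546]]'
python3 - <<'E'
from h import *
st,im=shot("w19"); print(st["tool_pos"],R.from_quat(st["eef_rot"]).as_matrix()[:,2])
p=np.array([508.5,10.9,0]); e=np.array([.9717,-.236,0]); print((p+26*e-st["tool_pos"])[:2])
E
```

```text
time_s: 27.52
tool_pos: [534.6, 4.1, 124.1]
eef_rot: [0.435, -0.556, 0.557, -0.437]
contact_force: [-0.7, 0.1, 0.5]
finger_gap: 85.5
[534.6166969    4.08908362 124.08809759] [ 0.97089159 -0.23950681  0.00245037]
[-0.8524969   0.67491638]
```

View pics/w19.png

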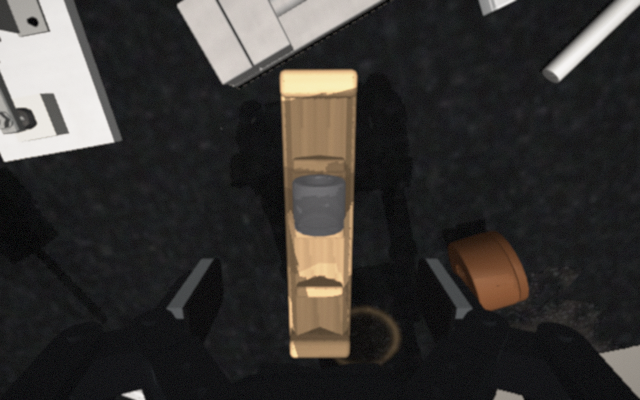

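```bash
python3 -m handwheel '[[1,-0.05,0.05,-3,0],[1,-0.05,0.05,-6,0],[1,-0.05,0.05,-8.5,0],[1,-0.05,0.05,-10.1,0],[1,-0.05,0.05,-10.1,0],[1,-0.05,0.05,-10.1,0]]'|sed -n '2p;4p'; python3 -m handwheel '[[0.7,0,0,0,0],[0.5,0,0,0,0],[0.5,0,0,0,0],[0.5,0,0,0,0]]' 50
python3 - <<'E'
from h import *
st,im=shot("w20"); print(st["tool_pos"])
E
```

```text
tool_pos: [533.5, 4.9, 22.5]
contact_force: [0.8, -0.3, 0.7]
time_s: 28.4
tool_pos: [534.0, 4.5, 23.1]
eef_rot: [0.435, -0.556, 0.557, -0.437]
contact_force: [0.3, 0.1, 0.2]
finger_gap: 42.8
[533.97012552   4.45305859  23.06431729]
```

View pics/w20.png

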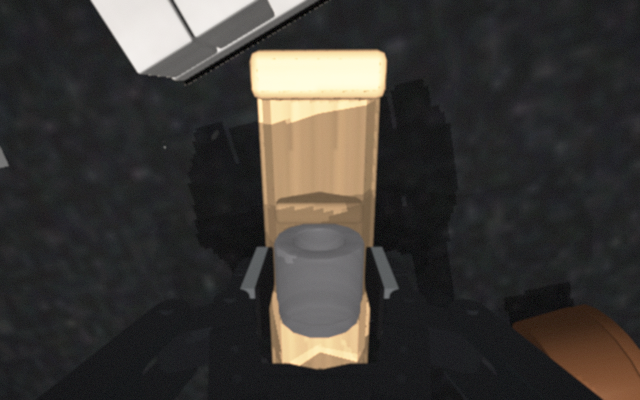

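The fingers are at 43 mm either side of the 38 (centre (319,275)) without touching the rack. I'll close and lift.

```bash
python3 -m handwheel '[[0.4,0,0,0,0],[0.3,0,0,0,0],[0.2,0,0,0,0],[0.2,0,0,0,0],[0.2,0,0,0,0]]' 50;  python3 -m handwheel '[[0.2,0,0,0.5,0],[0.2,0,0,2,0],[0.2,0,0,5,0],[0.2,0,0,9,0],[0.2,0,0,13,0],[0.2,0,0,15,0],[0.2,0,0,15,0],[0.2,0,0,15,0],[0.2,0,0,15,0],[0.2,0,0,15,0]]'
python3 - <<'E'
from h import *
st,im=shot("w21"); print(st["tool_pos"],R.from_quat(st["eef_rot"]).as_matrix()[:,2])
E
```

```text
time_s: 28.87
tool_pos: [533.6, 4.6, 23.1]
eef_rot: [0.435, -0.557, 0.557, -0.436]
contact_force: [-1.5, 0.3, 7.9]
finger_gap: 36.3
time_s: 29.7
tool_pos: [530.8, 4.5, 169.1]
eef_rot: [-0.437, 0.558, -0.556, 0.435]
contact_force: [0.1, 0.1, -1.4]
finger_gap: 35.4
[530.77354283   4.52004106 169.0778923 ] [ 0.97080083 -0.23984359 -0.00456043]
```

View pics/w21.png

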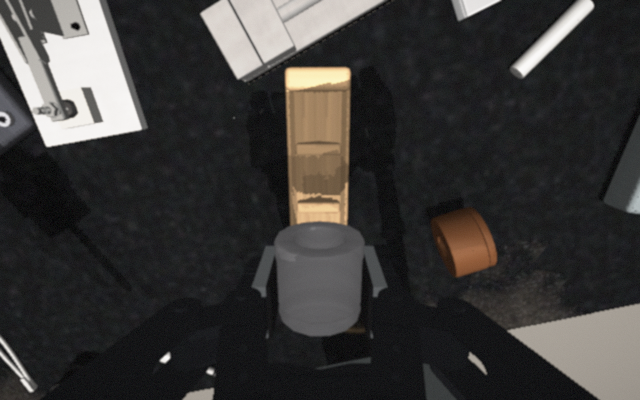

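```bash
python3 -m handwheel '[[0.2,-4,0,0,0.05],[0.2,-8,0.5,0,0.1],[0.2,-12,2,0,0.2],[0.2,-13.9,5,0,0.3],[0.2,-13.9,9,0,0.4],[0.2,-13.9,13,0,0.5],[0.2,-13.9,17,0,0.546],[0.2,-13.9,20,0,0.546],[0.2,-13.9,21.57,-1,0.546],[0.2,-13.9,21.57,-2.8,0.546],[0.2,-13.9,21.57,-2.8,0.546],[0.2,-13.9,21.57,-2.8,0.546],[0.2,-13.9,21.57,-2.8,0.546],[0.2,-13.9,21.57,-2.8,0.546],[0.2,-13.9,21.57,-2.8,0.546],[0.2,-13.9,21.57,-2.8,0.546]]'
python3 - <<'E'
from h import *
st,im=shot("w22"); print(st["tool_pos"]); g=im.max(2)
Z=R.from_quat(st["eef_rot"]).as_matrix();print(Z[:,2])
for r in (3,40,80,100,120,130,140,145):
    c=np.where(g[r,290:350]>110)[0]+290
    if len(c):
        p=ray("wrist",(c.mean(),r),150 if r<80 else 156,st); d=p-st["tool_pos"]; print(r,c.min(),c.max(),"jaw",round(d@Z[:,0],1),"z",round(d@Z[:,2],1))
E
```

```text
time_s: 31.08
tool_pos: [394.4, 219.9, 144.4]
eef_rot: [-0.569, 0.419, -0.419, 0.57]
contact_force: [-0.3, -0.1, -1.2]
finger_gap: 35.2
[394.38370591 219.90207305 144.37274557]
[0.95454055 0.29807749 0.00146511]
3 306 332 jaw -0.3 z 108.9
40 306 332 jaw -0.3 z 96.7
80 307 332 jaw -0.1 z 82.4
100 307 332 jaw -0.1 z 75.3
120 307 331 jaw -0.3 z 67.9
130 307 332 jaw -0.1 z 64.2
140 307 331 jaw -0.3 z 60.3
145 308 331 jaw -0.1 z 58.4
```

View pics/w22.png

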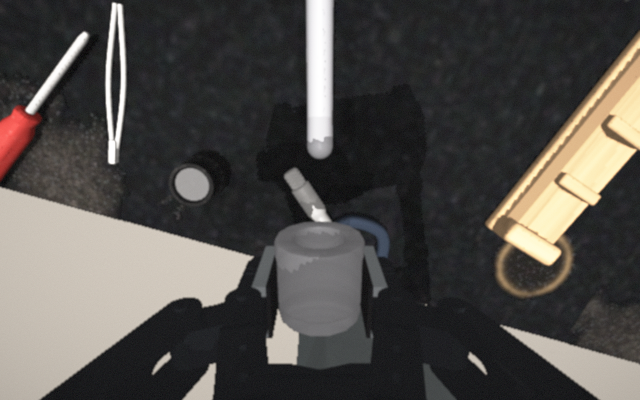

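Tip at (320,150), bore at (318,237): aligned.

```bash
python3 -m handwheel '[[0.2,0,0,0,0],[0.2,0.95,0.3,0,0],[0.2,1.7,0.54,0,0],[0.2,1.7,0.54,0,0],[0.2,1.7,0.54,0,0],[0.2,1.7,0.54,0,0]]'
python3 - <<'E'
from h import *
st,im=shot("w23"); print(st["tool_pos"])
cv2.imwrite("pics/c23.png",cv2.resize(im[60:330,200:440],None,fx=2,fy=2))
E
```

```text
time_s: 31.63
tool_pos: [410.8, 225.6, 143.4]
eef_rot: [0.57, -0.419, 0.418, -0.57]
contact_force: [0.7, 0.2, -1.6]
finger_gap: 34.9
[410.77979363 225.56851846 143.39985495]
```

View pics/c23.png

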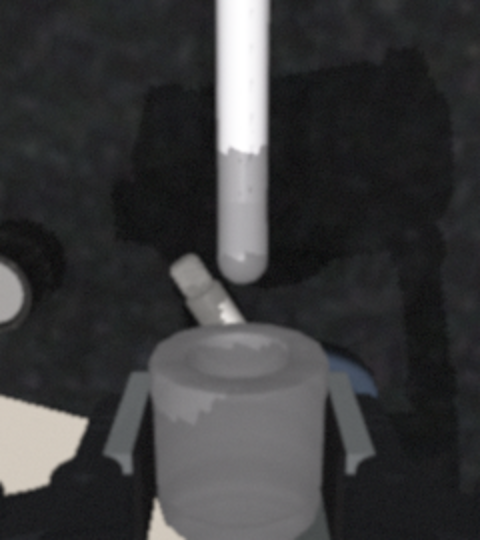

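```bash
python3 -m handwheel '[[0.2,0,0,-0.13,0],[0.2,0.48,0.15,-0.13,0],[0.2,0.95,0.3,-0.13,0],[0.2,1.43,0.45,-0.13,0],[0.2,1.43,0.45,-0.13,0]]'|sed -n '2p;4p'; python3 -m handwheel '[[0.2,0.48,0.15,0,0],[0.2,0.95,0.3,0,0],[0.2,1.43,0.45,0,0],[0.2,1.7,0.53,0,0],[0.2,1.7,0.53,0,0],[0.2,1.7,0.53,0,0]]'|sed -n '2p;4p'
python3 - <<'E'
from h import *
st,im=shot("w24"); print(st["tool_pos"])
cv2.imwrite("pics/c24.png",cv2.resize(im[60:330,200:440],None,fx=2,fy=2))
E
```

```text
tool_pos: [426.4, 230.5, 142.6]
contact_force: [-0.6, -0.9, -1.3]
tool_pos: [442.1, 235.4, 142.2]
contact_force: [0.4, 0.4, -1.7]
[442.12845356 235.35258469 142.16786265]
```

View pics/c24.png

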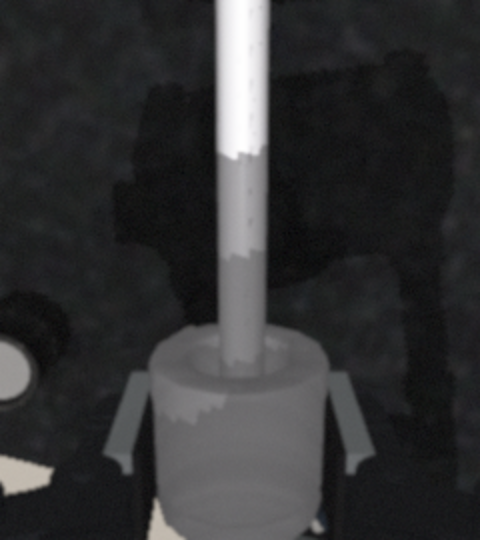

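```bash
python3 -m handwheel '[[0.2,0.95,0.3,0,0],[0.2,1.91,0.6,0,0],[0.2,2.86,0.9,0,0],[0.2,3.82,1.2,0,0],[0.2,4.77,1.5,0,0],[0.2,5.72,1.79,0,0],[0.2,6.2,1.94,0,0],[0.2,6.2,1.94,0,0],[0.2,6.2,1.94,-0.3,0],[0.2,6.2,1.94,-0.7,0],[0.2,6.2,1.94,-0.7,0],[0.2,6.2,1.94,-0.7,0],[0.2,6.2,1.94,-0.7,0]]'|sed -n '2p;4p'; for i in 1 2 3; do python3 -m handwheel '[[0.2,0,0,-0.06,0],[0.2,0,0,-0.06,0],[0.2,0,0,-0.06,0]]'|sed -n '2p;4p'; done
```

```text
tool_pos: [503.6, 254.6, 135.1]
contact_force: [-0.0, 0.7, -1.7]
tool_pos: [504.0, 254.8, 134.8]
contact_force: [-0.5, 0.2, -1.8]
tool_pos: [504.0, 254.8, 134.1]
contact_force: [-0.3, 0.1, -2.4]
tool_pos: [504.0, 254.7, 133.4]
contact_force: [0.6, 0.1, -1.6]
```

```bash
for i in 1 2 3; do python3 -m handwheel '[[0.2,0,0,-0.06,0],[0.2,0,0,-0.06,0],[0.2,0,0,-0.06,0]]'|sed -n '2p;4p'; done;  python3 - <<'E'
from h import *
st,im=shot("w25"); print(st["tool_pos"])
cv2.imwrite("pics/c25.png",cv2.resize(im[0:300,160:480],None,fx=2,fy=2))
E
```

```text
tool_pos: [504.0, 254.7, 132.8]
contact_force: [-0.5, -0.9, -1.4]
tool_pos: [504.0, 254.8, 132.2]
contact_force: [0.9, -0.3, -2.5]
tool_pos: [504.0, 254.8, 131.6]
contact_force: [-0.3, -0.1, -1.3]
[504.01262459 254.76870235 131.64163936]
```

View pics/c25.png

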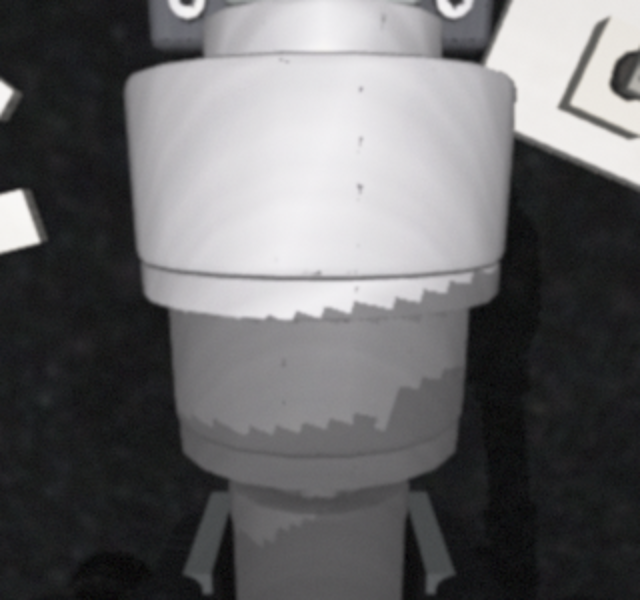

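The 58 is nested in the 68 and straight. The 38 is in front of them and centred. I'll keep lowering.

```bash
for i in 1 2 3; do python3 -m handwheel '[[0.2,0,0,-0.05,0],[0.2,0,0,-0.05,0],[0.2,0,0,-0.05,0]]'|sed -n '2p;4p'; done
```

```text
tool_pos: [504.0, 254.7, 131.1]
contact_force: [-0.1, -0.6, -0.7]
tool_pos: [504.1, 254.8, 130.9]
contact_force: [-0.8, -0.3, 0.3]
tool_pos: [504.1, 254.8, 130.9]
contact_force: [-3.5, -0.9, 5.8]
```

Contact at z≈131, so I'll ease off and push home.

```bash
python3 -m handwheel '[[0.2,0,0,0.08,0],[0.2,0.3,0.09,0.08,0],[0.2,0.6,0.19,0.08,0],[0.2,0.9,0.28,0.08,0],[0.2,1.1,0.34,0.08,0],[0.2,1.1,0.34,0.08,0],[0.2,1.1,0.34,0.08,0]]'|sed -n '2p;4p';for i in 1 2 3 4 ; do python3 -m handwheel '[[0.2,0.1,0.03,0,0],[0.2,0.1,0.03,0,0],[0.2,0.1,0.03,0,0]]'|sed -n '2p;4p'; done
```

```text
tool_pos: [515.8, 258.4, 130.9]
contact_force: [1.5, 0.1, 0.6]
tool_pos: [516.0, 258.5, 130.9]
contact_force: [-0.8, -0.2, 1.4]
tool_pos: [517.0, 258.7, 130.9]
contact_force: [-1.8, 0.1, 2.3]
tool_pos: [518.0, 259.0, 130.9]
contact_force: [-1.5, -0.2, 2.4]
tool_pos: [518.0, 259.1, 130.9]
contact_force: [-5.8, -2.1, 4.5]
```

```bash
python3 -m handwheel '[[0.2,0.12,0.04,0,0],[0.2,0.12,0.04,0,0],[0.2,0.12,0.04,0,0]]'|sed -n '2p;4p'; python3 -m handwheel '[[0.5,0,0,0,0],[0.7,0,0,0,0],[0.7,0,0,0,0],[0.7,0,0,0,0],[0.7,0,0,0,0]]'; python3 -m handwheel '[[0.7,0,0,3,0],[0.7,0,0,6,0],[0.8,0,0,9,0],[0.8,-3.82,-1.2,9,0],[0.8,-7.63,-2.4,9,0],[0.8,-7.63,-2.4,9,0],[0.8,-7.63,-2.4,9,0],[0.8,-7.63,-2.4,9,0]]'
python3 - <<'E'
from h import *
st,im=shot("w26"); print(st["tool_pos"])
E
```

```text
tool_pos: [518.0, 259.0, 130.9]
contact_force: [-8.7, -3.7, 7.9]
time_s: 38.28
tool_pos: [520.8, 259.9, 131.1]
eef_rot: [-0.57, 0.418, -0.419, 0.57]
contact_force: [-0.6, -0.3, 0.4]
finger_gap: 59.6
time_s: 38.95
tool_pos: [444.4, 236.0, 221.4]
eef_rot: [-0.569, 0.418, -0.419, 0.571]
contact_force: [-0.1, -0.3, 0.3]
finger_gap: 68.1
[444.362716   235.98400787 221.41591003]
```

View pics/w26.png

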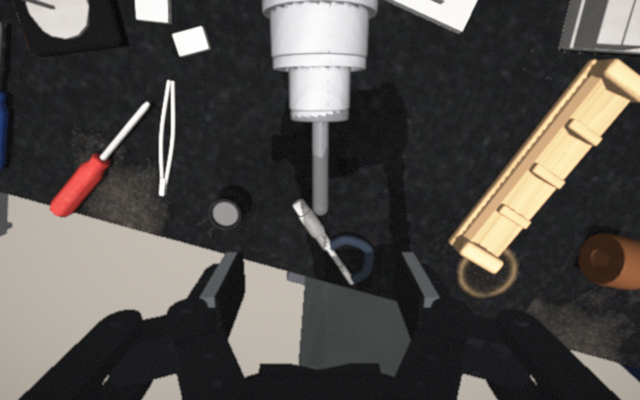

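All three weights hang on the bar in order: 38 at (320,95), 58 at (320,40), and the 68 at the top edge. The rack is empty. Next I'll check the spacing and where the indicator is now.

Run:
```python
from h import *
st,im=load("w26"); Z=R.from_quat(st["eef_rot"]).as_matrix()
cv2.imwrite("pics/c26.png",cv2.resize(im[0:230,240:400],None,fx=2.6,fy=2.6,interpolation=cv2.INTER_CUBIC))
for n,uv,z in (("38 front",(320,122),163),("58 front",(320,70),173)):
  p=ray("wrist",uv,z,st);print(n,p.round(1),((p-st["tool_pos"])@Z[:,2]).round(1))
im=eyes.camera("top"); cv2.imwrite("pics/top2.png",im)
cv2.imwrite("pics/ct2.png",cv2.resize(im[190:270,390:490],None,fx=5,fy=5,interpolation=cv2.INTER_CUBIC))
```

```text
38 front [503.1 254.2 163. ] 61.4
58 front [529.8 262.6 173. ] 89.4
```

View pics/c26.png

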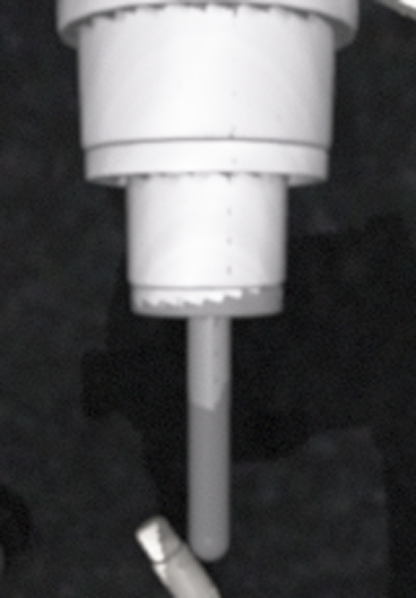

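View pics/ct2.png

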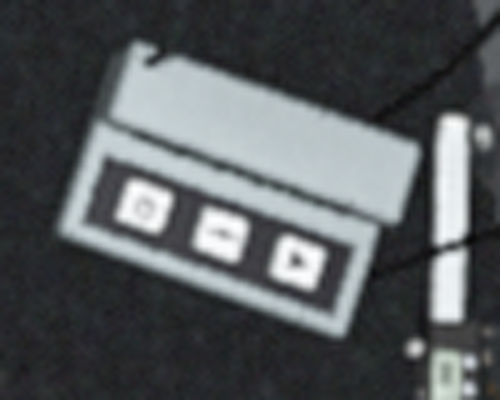

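The front-to-front spacing is 28 mm, as expected for nested rings, and the indicator hasn't moved. I'm going to START with the gripper shut.

```bash
python3 -m handwheel '[[0.8,-2,-4,0,-0.1],[0.5,-2.5,-8,0,-0.2],[0,-2.5,-12,0,-0.3],[0,-2.5,-16,0,-0.4],[0,-2.5,-20,0,-0.5],[0,-2.5,-24,0,-0.6],[0,-2.5,-28,0,-0.68],[0,-2.5,-32,0,-0.68],[0,-2.5,-36,0,-0.68],[0,-2.5,-40,0,-0.68],[0,-2.5,-44,0,-0.68],[0,-2.5,-48,0,-0.68],[0,-2.5,-52,0,-0.68],[0,-2.5,-56,-3,-0.68],[0,-2.5,-60,-6,-0.68],[0,-2.5,-62.9,-9,-0.68],[0,-2.5,-62.9,-12,-0.68],[0,-2.5,-62.9,-13,-0.68],[0,-2.5,-62.9,-13,-0.68],[0,-2.5,-62.9,-13,-0.68]]';python3 - <<'E'
from h import *
st,im=shot("w27"); print(st["tool_pos"],R.from_quat(st["eef_rot"]).as_matrix()[:,2]); print(proj("wrist",(419.5,-393.5,41),st))
E
```

```text
time_s: 40.72
tool_pos: [419.0, -392.9, 90.3]
eef_rot: [-0.398, 0.586, -0.584, 0.398]
contact_force: [0.1, -1.0, 0.5]
finger_gap: -0.1
[ 418.98902893 -392.94976964   90.28385895] [ 0.92996917 -0.36763171 -0.0020649 ]
[320.92368536 223.03474031]
```

View pics/w27.png

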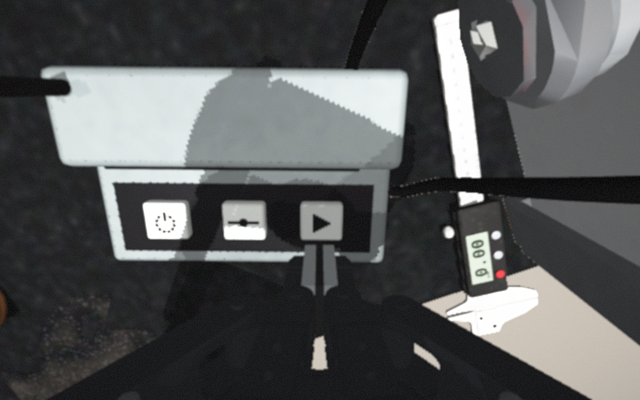

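START (triangle) is at (321,222), as predicted, so I'll press it.

```bash
python3 -m handwheel '[[0,0.05,-0.05,-2.5,0],[0,0.05,-0.05,-4,0],[0,0.05,-0.05,-4.8,0],[0,0.05,-0.05,-5.1,0],[0,0.05,-0.05,-5.3,0],[0,0.05,-0.05,-5.45,0],[0,0.05,-0.05,-5.45,0],[0,0.05,-0.05,-5.45,0]]'
```

```text
time_s: 41.43
tool_pos: [420.5, -394.2, 38.0]
eef_rot: [0.397, -0.584, 0.585, -0.398]
contact_force: [1.1, 2.6, 3.5]
finger_gap: 0.2
```

```bash
python3 -m handwheel '[[0,0,0,-0.1,0],[0,0,0,-0.2,0],[0,0,0,-0.3,0],[0,0,0,-0.35,0],[0,0,0,-0.35,0],[0,0,0,-0.35,0]]'; python3 -m handwheel '[[0,0,0,0,0],[0,0,0,0,0]]'
```

```text
time_s: 41.93
tool_pos: [420.5, -394.4, 35.8]
eef_rot: [0.397, -0.584, 0.585, -0.398]
contact_force: [-1.5, 6.7, 17.7]
finger_gap: 0.2
time_s: 42.1
tool_pos: [420.5, -394.4, 35.8]
eef_rot: [0.397, -0.584, 0.585, -0.398]
contact_force: [-2.4, 6.3, 17.4]
finger_gap: 0.3
```

START bottomed at 17 N and I held it. Now I'll lift off and do a last check.

```bash
python3 -m handwheel '[[0,0,0,3,0],[0,0,0,7,0],[0,0,0,11,0],[0,0,0,15,0],[0,0,0,17,0],[0,0,0,17,0],[0,0,0,17,0],[0,0,0,17,0]]';python3 - <<'E'
from h import *
im=eyes.camera("top"); cv2.imwrite("pics/top3.png",im)
cv2.imwrite("pics/c31.png",cv2.resize(im[110:280,110:310],None,fx=3.5,fy=3.5,interpolation=cv2.INTER_CUBIC))
s=eyes.camera("scene");cv2.imwrite("pics/c32.png",cv2.resize(s[150:350,70:400],None,fx=2.4,fy=2.4,interpolation=cv2.INTER_CUBIC))
shot("w28")
E
```

```text
time_s: 42.77
tool_pos: [418.7, -393.4, 201.6]
eef_rot: [-0.398, 0.585, -0.584, 0.397]
contact_force: [0.3, -0.6, -0.5]
finger_gap: -0.3
```

View pics/c31.png

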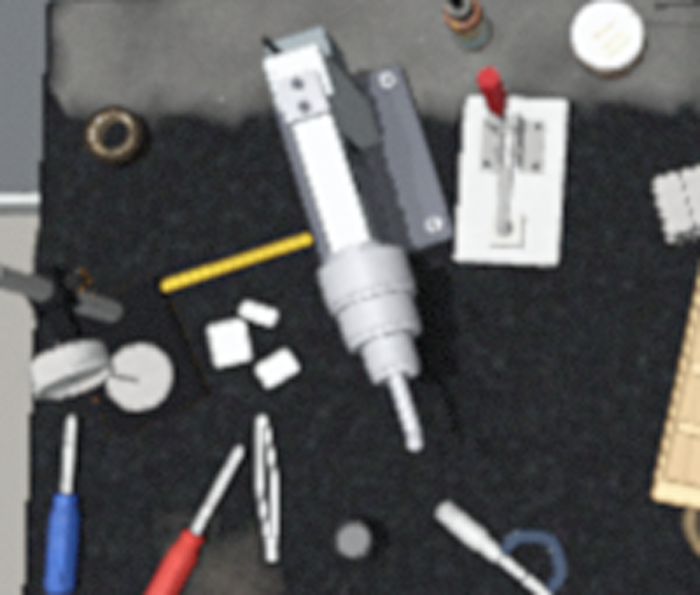

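View pics/c32.png

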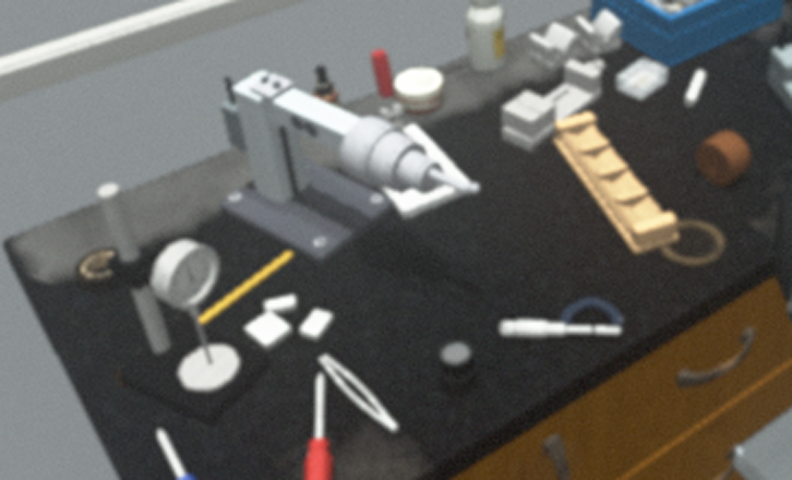

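View pics/w28.png

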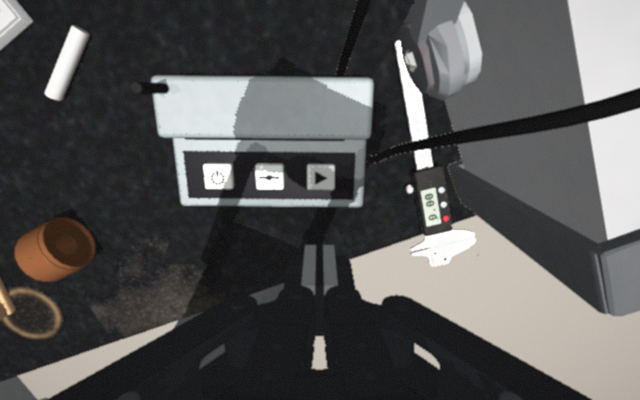

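The top crop shows the three weights nested against the flange at (365,310), with the loupe (353,538) and tweezers (266,487) where they were. The scene view agrees and shows the rack empty. In the wrist view the keys are back up at (218,177), (269,177) and (320,177), and the gripper is clear. I'm handing in.

```bash
python3 -c "
from plant import ticket
print(ticket.hand_in())"
```

```text
the job is handed in; nothing more can be done
None
```

The creep test is set up and handed in, at about 43 s of the 192 s allowed. I pressed POWER and then ZERO with the hook empty. Then I hung the three weights that were there, 68, 58 and 38 mm (no 48 mm in the rack), largest first, each pushed home and released. START came last.

**Last checks:**
- **Keys:** each one bottomed at 15–20 N, and the last picture shows all three back up. I couldn't see the display, so that force is my only sign that the presses registered.
- **Weights:** the pictures show all three nested in line against the flange. The 58 and 38 fronts are 28 mm apart where full nesting gives 30 mm, which I put down to measuring error. Each push stopped within 1 mm of where I expected.
- **Load cell:** the readings stayed below about 15 N when pushing the weights home.
- **Bench:** the indicator, loupe, tweezers and brown ring look unmoved, and the gripper is clear of everything.

No check failed or disagreed.

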